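# Uncover the hot steriliser pan with a lid lifter

## Robot

A 7-joint arm with a two-finger parallel gripper is mounted at the origin on the work surface. World frame = base frame: x ahead of the robot, y to its left, z up, the work surface at z = 0. Lengths are in m, angles in rad, forces in N, time in s.
With the tool pointing down it reaches from about 0.4 to 0.85 m from the base axis. Payload 10.4 kg.
Tool frame: the origin (TCP) lies between the finger pads; the fingertips stand 25 mm ahead of it and the grasp point (between the pads) lies 6 mm ahead of it; x points along the fingers, y is the direction in which the jaws open and shut, and the axes are right-handed (so a half turn about x gives the same grasp; the last joint's range is limited). The gripper opens to 87 mm and grips with 3 to 60 N. Pads are 19 mm wide; open, the fingers measure 117 mm over their backs; the gripper's body (75 mm by 190 mm) begins 51 mm behind the grasp point.
Start: joints at [1.233, 0.332, -0.065, 1.46, 0.022, 1.35, -0.088], TCP at [0.194, -0.594, 0.248] pointing down, gripper open.
Joint ranges: [-2.6, 2.6], [-0.5, 2.12], [-1.47, 1.34], [0.16, 2.42], [-1.27, 4.41], [0.06, 2.06], [-2.6, 2.6]. Speed limits (rad/s): [2.22, 2.22, 2.79, 2.79, 3.14, 3.14, 3.14].

## Interface

Orientations are given as a unit quaternion [x, y, z, w].
In Python, from bench import r gives the robot as it stands.
- The arm moves only by the shell command python3 -m pendant 'ROWS' [FORCE]. ROWS is JSON, a list of rows, each an object with "translation": the shift along the world's x, y, z in cm, a list of three; "angular": the turn, a rotation vector about the world's x, y, z in degrees, a list of three; "hand": the opening, from -1 (shut) to 1 (fully open). In form: [{"translation": [dx, dy, dz], "angular": [wx, wy, wz], "hand": hand}, ...]. A call has 1 to 20 rows; each row shifts and turns the commanded pose from where the row before left it; what a row does not reach is not made up. A row lasts 1/10 s, in which the tool goes at most 50 mm and 8.59 degrees, less where a joint would pass 70% of its speed; a pose out of reach is approached as far as the arm can. A call is refused whole if a number of a shift passes 5 or a number of a turn 8.59, either way. A call with a gripper value outside its range is refused whole. The fingers move at their own pace and stop on an object; FORCE is the grip in N (left out, the last holds). Time passes only in rows, so rows that do not move let the fingers close. It gives the time, the measured TCP pose, the force and the opening at its end, in the units of the state.
- r.read_state(): the state, without advancing time (a new reading comes with each control period).
- r.camera(name): name is "scene" or "side" or "wrist"; returns the picture (480x640x3 uint8, red, green, blue); there is no depth.
- r.camera_info(name): a dict with "fx", "fy", "cx", "cy" (pixels), "distortion" ([k1, k2, p1, p2, k3] as OpenCV has them; the pictures are not rectified), "rvec" (rotation vector, rad) and "tvec" (3), from world to camera coordinates, as OpenCV has them; the wrist camera has in their place "mount" (4x4, takes a point from camera to tool coordinates, whose origin is the TCP and whose axes are the tool frame's). Camera axes: x right, y down, z forward; pixel columns grow to the right and rows downward; lengths in m; the calibration is good to about 2 mm. A picture is of the moment at which its call begins: read the wrist's pose just before it. camera_info takes no time and is no camera call.
- r.close_job(): hands the job in, once; it reports no verdict.
Trained networks look in the newest picture that a camera, given by its name, has taken for a name from the list of things; names that differ only in an ending like _2 or _b are one class to them, and where a whole thing is asked for, a point or a joint stands for the part that bears it (a point fixed in the world has none). Each returns a list of dicts, best first, with "confidence" (0 to 1); they miss things now and then, are a little off and sometimes report something else, mostly with a low value. They report only what shows in the picture. A call takes as long as a camera call.
- r.find_in(camera, name): "point" ([row, column] in pixels, amid what is visible of it).
- r.mark_of(camera, name): "point" ([row, column] in pixels: a listed point, or the origin of a listed thing).
The state is a dict: "time": time; "joint_positions": joint angles; "joint_vel": joint speeds; "joint_torque": joint torques, N m; "ee_pos": TCP position; "eef_rot": TCP orientation; "ft_force": force on the tool from outside, world axes, zero at the start; "torque": the same for the moment, N m; "width": finger opening in m.
Only numpy, scipy, OpenCV 4.12 (cv2) and the standard library are available. Lean on these libraries where they do the work, as an engineer would, in place of code of your own. Each camera call takes 0.05 s, during which the arm holds its last target.

## Task

The lid of the sterilising pan is hot, so never touch it with the gripper: take the lid lifter from its blue stand, hook it under the middle of the lid's red loop, lift the lid clear of the pan, and carry it slowly and level to the round cork trivet, where you set it down gently, flat and centred. Then unhook the lifter and hang it back in its stand, handle up, and let go. Leave the egg tray, the jar and the candling lamp where they stand.

Things in the scene. Friction and masses are not known exactly. Their poses are not given: they have to be found in the camera images.
- pan: fixed steel sterilising pan on a round white hot plate: 172 mm across the hot plate, pan 144 mm across, rim 88 mm above the bench; two short wire handles, on its own +x and -x sides, reach 93 mm from its axis. Origin on the bench at the centre; z up.
- lid: loose steel lid, 0.2 to 0.4 kg, 152 mm across, with a red loop on top. A plug 124 mm across, 8 mm deep below the flange, sits in the pan 5 mm clear all round. Origin: centre of the plug's flat underside, 80 mm above the bench when on the pan (rim 88 mm); z up. It stands flat on the plug, so on the trivet the origin is at the trivet's top. Its slightly domed top is 18.5 mm above the origin.
- loop_top (a point): underside of the lid's red loop at its peak, 60 mm above the lid's origin; axes as the lid's. The hook must bear here. The loop is rigid 8 mm round bar in the lid's y-z plane (you look through it along the lid's x): legs at y=+-36 mm, inside 64 mm wide up to 18 mm below this point, then arched; near the peak the underside falls 3 mm per 10 mm to each side.
- trivet: fixed round cork trivet, 180 mm across, 12 mm thick, top 12 mm above the bench. Origin on the bench at its centre.
- stand: fixed blue stand, base 120 x 100 mm: two upright plates, 100 mm long in its own x, 8 mm thick, at y=+-19 mm, with a 30 mm slot between them, open above and at both ends; tops 125 mm above the bench. Origin on the bench at the centre.
- stand_top (a point): the middle of the stand's slot at the height of the plates' tops, 125 mm above the bench; axes as the stand's. The centre of the lifter's guard underside (36 mm below lifter_grip) rests here, within 6 mm along x, at the start, with the axes of lifter and stand the same.
- lifter_grip (a point): centre of the orange handle of the loose lid lifter (0.16 kg): 56 mm in x, 22 mm in y (grip across this), 60 mm high. Axes are the lifter's: z up in the stand, x the way the hook points. Right under the handle a steel guard plate 60 x 64 x 6 mm, underside 36 mm below this point, rests on the stand's plates. It lifts straight up out of the stand and goes back straight down.
- hook_seat (a point): top face of the lifter's hook at its lowest place, 111.5 mm straight below lifter_grip, where the loop should hang; axes as the lifter's. The hook is 9 mm round bar in the lifter's x-z plane: from the guard it steps back to x=-26 mm (upright part from 55 to 10 mm above this point), comes forward under this point (underside 9 mm below it), tip turned up, reaching x=+31 mm and 12 mm above it.
- eggs: bystander: loose yellow tray with six eggs, 108 x 156 x 78 mm. Origin under its centre.
- jar: bystander: loose amber jar with a white cap, 52 mm across, 95 mm high. Origin under its centre.
- candler: bystander: loose black candling lamp standing on its foot, 56 mm across, 100 mm high. Origin under its centre.

How it is judged:
On the way, in this order (a step that is already met when the one before it is completed fails the run):
1. the lid hangs from the lifter, lifted clear: its underside at least 20 mm above the pan's rim (z of lid in the frame of pan above 0.108 m and contact force between lifter and lid above 1 N), for 0.2 s.
2. the lid rests on the trivet, flat and centred within 25 mm (horizontal distance between lid and trivet below 0.025 m and angle between lid's own z axis and vertical below 0.06 rad and z of lid in the frame of trivet below 0.016 m and contact force between lid and trivet above 1 N and linear speed of lid below 0.02 m/s), for 0.3 s.
At the end, for the whole second after the job is handed in: lid at rest, flat (0.06 rad) on the trivet, centred within 25 mm; lifter clear of it, at rest in its stand: guard down on both plates (within 6 mm), upright within 0.1 rad, hook within 20 mm of the slot middle lengthwise and 15 mm across, in line within 0.35 rad (horizontal distance between lid and trivet below 0.025 m and angle between lid's own z axis and vertical below 0.06 rad and z of lid in the frame of trivet below 0.016 m and linear speed of each of lid, lifter below 0.01 m/s and contact force between lifter and lid below 0.05 N and x of hook_seat in the frame of stand_top between -0.02 and 0.02 m and y of hook_seat in the frame of stand_top between -0.015 and 0.015 m and z of lifter_grip in the frame of stand_top between 0.032 and 0.042 m and angle between lifter_grip's own z axis and vertical below 0.1 rad and angle between the x axis of lifter_grip and the x axis of stand_top, either way round below 0.35 rad); the robot touches nothing.
It fails at once if the gripper or arm touches the hot lid (contact force between any of the fingers, the arm and lid above 0.3 N).
It fails at once if the lid tips more than 0.3 rad (17 degrees) from level (angle between lid's own z axis and vertical above 0.3 rad).
It fails at once if the lid is swung or dropped: it moves faster than 0.6 m/s (linear speed of lid above 0.6 m/s).
It fails at once if the lid is slammed or pressed down on the trivet with more than 40 N (contact force between lid and trivet above 40 N).
It fails at once if the egg tray, jar or lamp is moved by more than 15 mm (distance of any of eggs, jar, candler from where it was at the start of the episode above 0.015 m).
It also fails if it takes over 72 s, if anything falls off the work surface, if the arm or the gripper's body presses on something with over 40 N, if the wrist force passes 120 N, or if a joint passes its speed limit or range.

## Working session

There is one attempt and no reset: what is moved stays moved. The work goes in short steps, Python scripts to look and compute and a shell command to move; the robot and the scene stay as the last step left them, time stands still between calls to the robot, and variables do not carry over. Pictures are saved under pics/ and viewed, and the job is handed in when it is done.

```bash
ls; mkdir -p pics
cat > h.py <<'E'
import numpy as np, cv2, json
from scipy.spatial.transform import Rotation as R
from bench import r
def cam(name):
    ci=r.camera_info(name)
    K=np.array([[ci['fx'],0,ci['cx']],[0,ci['fy'],ci['cy']],[0,0,1.]]); D=np.array(ci['distortion'],float)
    if 'mount' in ci:
        s=r.read_state(); T=np.eye(4); T[:3,:3]=R.from_quat(s['eef_rot']).as_matrix(); T[:3,3]=s['ee_pos']
        M=T@np.array(ci['mount']); Rw=M[:3,:3].T; t=-Rw@M[:3,3]
    else:
        Rw=R.from_rotvec(np.ravel(ci['rvec'])).as_matrix(); t=np.ravel(ci['tvec'])
    return K,D,Rw,t
def ray(name,pt,c=None):
    K,D,Rw,t=c or cam(name)
    u=cv2.undistortPoints(np.array([[[pt[1],pt[0]]]],float),K,D)[0,0]
    d=Rw.T@np.array([u[0],u[1],1.]); return -Rw.T@t, d/np.linalg.norm(d)
def onz(name,pt,z,c=None):
    o,d=ray(name,pt,c); return o+d*(z-o[2])/d[2]
def tri(rays):
    A=np.zeros((3,3));b=np.zeros(3)
    for o,d in rays:
        P=np.eye(3)-np.outer(d,d);A+=P;b+=P@o
    p=np.linalg.solve(A,b); return p,[np.linalg.norm((np.eye(3)-np.outer(d,d))@(p-o)) for o,d in rays]
def proj(name,P,c=None):
    K,D,Rw,t=c or cam(name)
    p,_=cv2.projectPoints(np.atleast_2d(np.array(P,float)),cv2.Rodrigues(Rw)[0],t,K,D); return p[:,0]
def snap(name,fn):
    im=r.camera(name); cv2.imwrite('pics/'+fn,im[:,:,::-1]); return im
E
python3 - <<'E'
from h import *
print(r.read_state())
for c in ['scene','side','wrist']:
    snap(c,c+'0.png')
    for n in ['pan','lid','loop_top','trivet','stand','stand_top','lifter_grip','hook_seat','eggs','jar','candler']:
        m=r.mark_of(c,n)
        print(c,n,[(np.round(x['point'],1).tolist(),round(x['confidence'],2)) for x in m[:2]])
print(r.read_state()['time'])
E
```

```text
pics
{'time': 0.0, 'joint_positions': array([ 1.23339602,  0.3328619 , -0.06468383,  1.46089037,  0.0216243 ,
        1.34990833, -0.08848821]), 'joint_vel': array([ 0.0010003 ,  0.00082883, -0.0011126 , -0.00069618, -0.00020749,
       -0.00028456,  0.00107216]), 'joint_torque': array([ 1.06090556e-03, -6.23249102e+01,  2.46177893e-02, -3.89881861e+01,
       -6.13690680e-02,  3.98660358e-02,  1.35459031e-04]), 'ee_pos': array([ 0.19339411, -0.59397678,  0.24678444]), 'eef_rot': array([-0.69825648, -0.1113202 ,  0.69847204, -0.11037438]), 'ft_force': array([-0.29362818, -0.03175575,  0.16606075]), 'torque': array([ 0.00077616,  0.00604759, -0.04452622]), 'width': 0.08690338760861788}
scene pan [([243.5, 324.2], 0.84), ([226.7, 325.6], 0.41)]
scene lid [([225.6, 328.0], 0.57)]
scene loop_top [([208.9, 323.2], 0.94)]
scene trivet [([221.8, 214.1], 0.63), ([225.3, 324.9], 0.16)]
scene stand [([219.5, 425.0], 0.83)]
scene stand_top [([188.0, 437.7], 0.67), ([219.4, 215.0], 0.18)]
scene lifter_grip [([177.4, 447.0], 0.62)]
scene hook_seat [([211.4, 434.9], 0.97)]
scene eggs [([331.0, 313.9], 0.93)]
scene jar [([305.2, 437.0], 0.68), ([329.4, 312.1], 0.61)]
scene candler [([318.7, 215.7], 0.73), ([227.3, 324.4], 0.43)]
side pan [([291.6, 347.2], 0.76)]
side lid [([265.6, 346.7], 0.58)]
side loop_top [([241.1, 348.1], 0.71)]
side trivet [([221.3, 381.3], 0.8)]
side stand [([397.1, 370.7], 0.71)]
side stand_top []
side lifter_grip []
side hook_seat []
side eggs [([272.4, 253.1], 0.7)]
side jar [([372.5, 256.2], 0.73), ([244.1, 348.4], 0.73)]
side candler [([222.4, 283.0], 0.8)]
wrist pan []
wrist lid []
wrist loop_top []
wrist trivet []
wrist stand []
wrist stand_top []
wrist lifter_grip []
wrist hook_seat []
wrist eggs []
wrist jar []
wrist candler []
1.8
```

View pics/scene0.png

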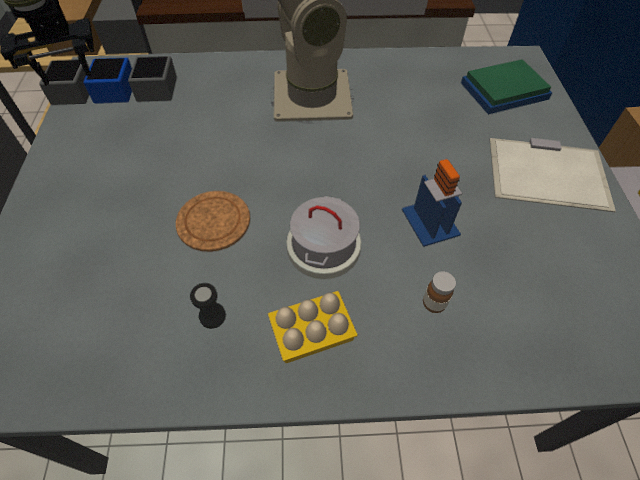

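View pics/side0.png

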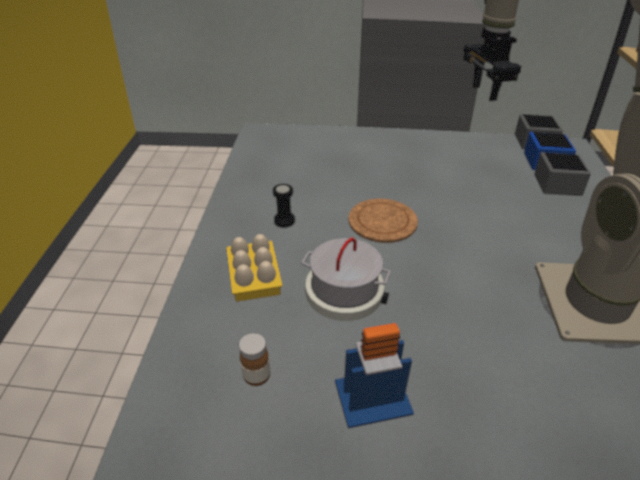

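View pics/wrist0.png

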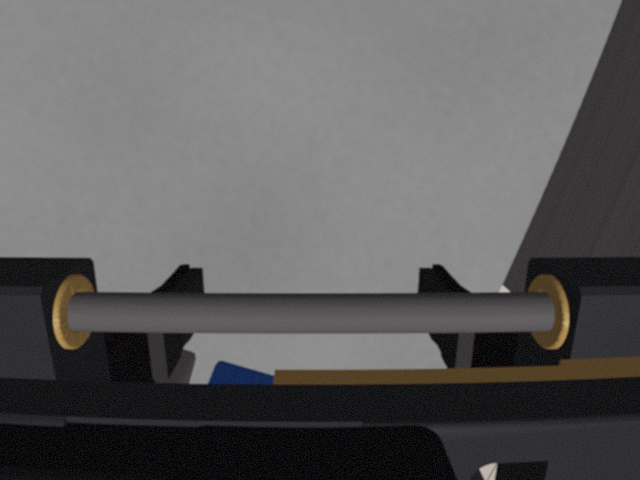

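Run:
```python
from h import *
S=cam('scene');D=cam('side')
for n,a,b,z in [('pan',(243.5,324.2),(291.6,347.2),0),('lid',(225.6,328),(265.6,346.7),.08),('loop',(208.9,323.2),(241.1,348.1),.14),('trivet',(221.8,214.1),(221.3,381.3),0),('stand',(219.5,425),(397.1,370.7),0),('eggs',(331,313.9),(272.4,253.1),0),('jar',(305.2,437),(372.5,256.2),0),('cand',(318.7,215.7),(222.4,283),0)]:
    p,e=tri([ray('scene',a,S),ray('side',b,D)])
    print(n,p.round(4),np.round(e,4),onz('scene',a,z,S).round(4),onz('side',b,z,D).round(4))
for n,a,z in [('stand_top',(188,437.7),.125),('grip',(177.4,447),.161),('hook',(211.4,434.9),.0495)]: print(n,onz('scene',a,z,S).round(4))
for n,C in (('scene',S),('side',D)): print(n,(-C[2].T@C[3]).round(3),C[0][0,0])
print(np.array(r.camera_info('wrist')['mount']).round(3))
s=r.read_state();print(R.from_quat(s['eef_rot']).as_matrix().round(3))
```

```text
pan [0.5559 0.0086 0.006 ] [0.0003 0.0003] [0.5515 0.0087 0.    ] [0.5562 0.003  0.    ]
lid [0.5613 0.0144 0.0858] [0.0018 0.0018] [0.5589 0.0156 0.08  ] [0.5601 0.0062 0.08  ]
loop [0.5606 0.0035 0.143 ] [0.0013 0.0013] [0.5596 0.0042 0.14  ] [ 0.5597 -0.0016  0.14  ]
trivet [ 0.4777 -0.2551  0.0033] [0.0006 0.0006] [ 0.4758 -0.2556  0.    ] [ 0.4769 -0.2602  0.    ]
stand [ 4.983e-01  2.621e-01 -2.000e-04] [0.0069 0.0069] [0.4912 0.2593 0.    ] [0.5038 0.2676 0.    ]
eggs [ 0.7727 -0.0262  0.0121] [0.0031 0.0031] [ 0.7704 -0.0244  0.    ] [ 0.7739 -0.0416  0.    ]
jar [0.7215 0.2387 0.0062] [0.0052 0.0052] [0.7233 0.2431 0.    ] [0.7188 0.2307 0.    ]
cand [ 0.7321 -0.2314  0.001 ] [0.0021 0.0021] [ 0.7336 -0.2304  0.    ] [ 0.731  -0.2349  0.    ]
stand_top [0.4992 0.2617 0.125 ]
grip [0.5012 0.2736 0.161 ]
hook [0.5057 0.2703 0.0495]
scene [ 1.153 -0.036  0.88 ] 453.5355436710819
side [0.557 0.774 0.777] 494.8999506482473
[[ 0.    -0.241  0.97  -0.138]
 [ 1.     0.    -0.     0.   ]
 [-0.     0.97   0.241 -0.067]
 [ 0.     0.     0.     1.   ]]
[[ 0.     0.31  -0.951]
 [-0.    -0.951 -0.31 ]
 [-1.     0.    -0.   ]]
```

Run:
```python
from h import *
a=cv2.imread('pics/scene0.png');b=cv2.imread('pics/side0.png')
c1=cv2.resize(a[150:250,390:480],None,fx=6,fy=6,interpolation=cv2.INTER_CUBIC)[:,:400*2]
c2=cv2.resize(a[190:280,275:375],None,fx=6,fy=6,interpolation=cv2.INTER_CUBIC)
cv2.imwrite('pics/z1.png',c1[:600,:540]);cv2.imwrite('pics/z2.png',c2)
c3=cv2.resize(b[310:430,320:430],None,fx=5,fy=5,interpolation=cv2.INTER_CUBIC);cv2.imwrite('pics/z3.png',c3)
c4=cv2.resize(b[225:325,290:410],None,fx=6,fy=6,interpolation=cv2.INTER_CUBIC);cv2.imwrite('pics/z4.png',c4)
```

```text
(no output)
```

View pics/z1.png

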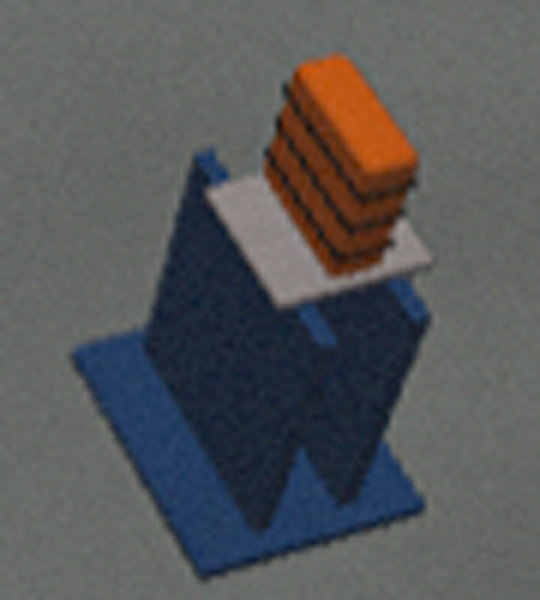

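View pics/z2.png

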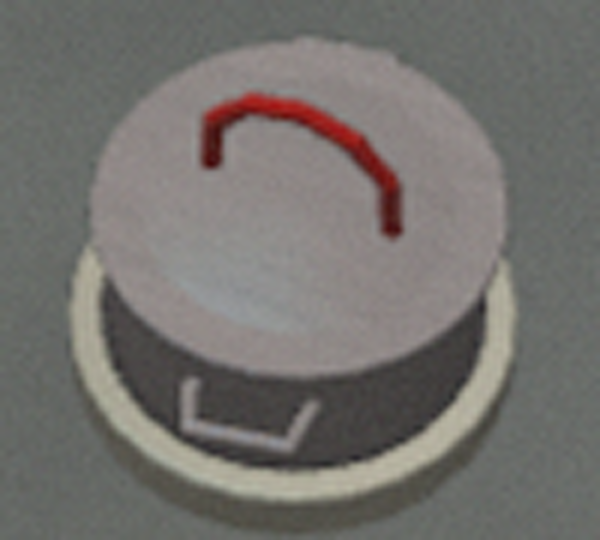

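View pics/z3.png

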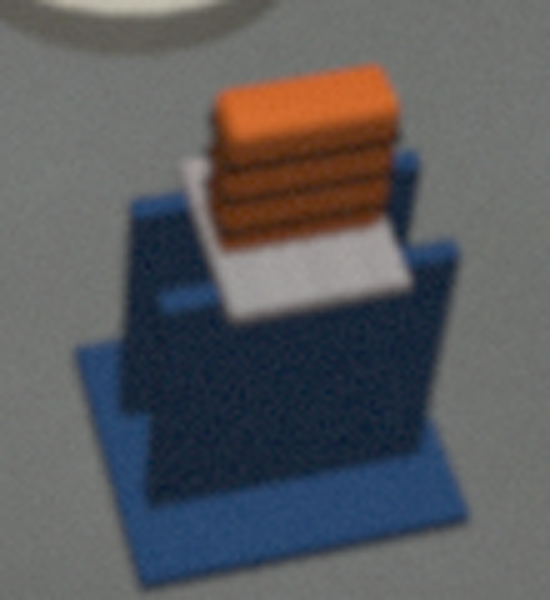

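View pics/z4.png

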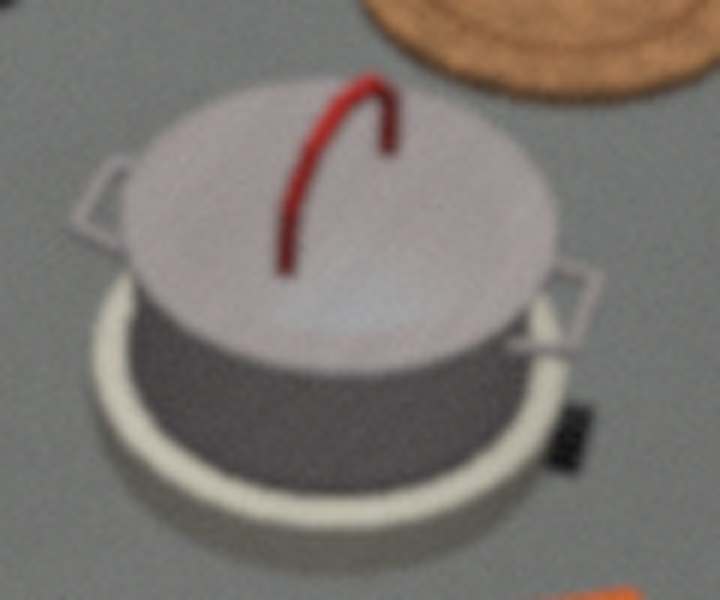

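Run:
```python
from h import *
from scipy.optimize import least_squares
S=cam('scene');D=cam('side')
def rot(y): return np.array([[np.cos(y),-np.sin(y)],[np.sin(y),np.cos(y)]])
z1=lambda x,y:(390+(x-2.5)/6,150+(y-2.5)/6)
z3=lambda x,y:(320+(x-2)/5,310+(y-2)/5)
z2=lambda x,y:(275+(x-2.5)/6,190+(y-2.5)/6)
z4=lambda x,y:(290+(x-2.5)/6,225+(y-2.5)/6)
def fit(items,x0):
    P=np.array([i[2] for i in items])
    def f(v):
        w=np.c_[(rot(v[2])@P[:,:2].T).T+v[:2],P[:,2]]
        out=[]
        for k,(c,px,_) in enumerate(items): out.append(proj(c,w[k],S if c=='scene' else D)[0]-px)
        return np.ravel(out)
    s=least_squares(f,x0); return s.x,np.sqrt(np.mean(s.fun**2)),s.fun.reshape(-1,2).round(1).tolist()
g=[('scene',z1(207,190),(-.03,-.032,.131)),('scene',z1(277,305),(.03,-.032,.128)),('scene',z1(433,262),(.03,.032,.128)),
('side',z3(232,320),(.03,.032,.128)),('side',z3(410,287),(-.03,.032,.128)),('side',z3(183,160),(.03,-.032,.131))]
print('guard',fit(g,[.5,.26,.3]))
b=[('scene',z1(72,355),(-.06,-.05,.004)),('scene',z1(205,578),(.06,-.05,0)),('scene',z1(425,508),(.06,.05,0)),
('side',z3(78,348),(.06,-.05,.004)),('side',z3(143,590),(.06,.05,0)),('side',z3(468,520),(-.06,.05,0))]
print('base',fit(b,[.5,.26,.3]))
p=[('scene',z1(205,150),(-.05,-.019,.125)),('scene',z1(322,340),(.05,-.019,.125)),('scene',z1(420,318),(.05,.019,.125)),
('side',z3(160,300),(.05,.019,.125)),('side',z3(458,255),(-.05,.019,.125)),('side',z3(133,208),(.05,-.019,.125))]
print('plates',fit(p,[.5,.26,.3]))
l=[('scene',z2(211,165),(0,-.036,.0975)),('scene',z2(393,235),(0,.036,.0975)),('side',z4(287,272),(0,.036,.0975)),('side',z4(388,155),(0,-.036,.0975))]
print('lid',fit(l,[.56,.0,.3]))
for n,C in (('scene',S),('side',D)):
    im=cv2.imread(f'pics/{n}0.png');h=cv2.cvtColor(im,cv2.COLOR_BGR2HSV)
    m=((h[...,0]>5)&(h[...,0]<22)&(h[...,1]>70)&(h[...,2]>60)).astype(np.uint8)
    m=cv2.morphologyEx(m,cv2.MORPH_CLOSE,np.ones((7,7)))
    nn,lab,st,ce=cv2.connectedComponentsWithStats(m)
    u0=proj(n,[.477,-.256,.012],C)[0]; k=lab[int(u0[1]),int(u0[0])]
    print(st[k],ce[k]); (e,ax,_)=cv2.fitEllipse(max(cv2.findContours((lab==k).astype(np.uint8),0,1)[0],key=len)); print(e,ax)
    # fit: world points of contour at z .010, circle fit
    ct=max(cv2.findContours((lab==k).astype(np.uint8),0,1)[0],key=len)[:,0]
    w=np.array([onz(n,(y,x),.009,C)[:2] for x,y in ct]); q=least_squares(lambda v:np.hypot(*(w-v[:2]).T)-v[2],[.477,-.256,.09]);print('trivet',q.x,np.abs(q.fun).max())
    # pan ring? lid rim
```

```text
guard (array([0.50042493, 0.27065147, 0.28568212]), np.float64(0.5229830519592911), [[-0.8, -0.9], [-0.2, 0.5], [-0.2, 0.4], [-0.1, 0.6], [0.6, 0.4], [-0.7, 0.0]])
base (array([0.49920415, 0.2682189 , 0.3011371 ]), np.float64(0.9774185886460285), [[-1.3, -0.5], [-1.4, 1.0], [-0.9, 0.9], [-0.9, 0.8], [0.1, 1.3], [1.0, 0.9]])
plates (array([0.49953706, 0.26974307, 0.25586387]), np.float64(0.33190972505738336), [[0.2, -0.6], [0.5, 0.5], [-0.0, 0.2], [-0.2, 0.1], [0.4, -0.4], [0.0, -0.3]])
lid (array([ 0.56282523,  0.00805218, -0.47916247]), np.float64(0.37189831420312003), [[0.0, -0.3], [0.0, -0.8], [-0.6, -0.0], [-0.2, -0.2]])
[ 176  191   74   61 3534] [212.43067346 220.60865874]
(212.4243927001953, 220.61436462402344) (58.72500991821289, 74.54576110839844)
trivet [ 0.47462297 -0.25771201  0.08991769] 0.0028002215567763528
[ 348  198   70   44 2390] [382.6460251  219.84644351]
(382.63818359375, 219.8502960205078) (42.59795379638672, 69.01738739013672)
trivet [ 0.47431948 -0.2598388   0.09087417] 0.00372435810316718
```

```bash
python3 -m pendant '[{"translation":[3.07,3.44,1],"angular":[0,0,7.4],"hand":1},{"translation":[3.07,3.44,1],"angular":[0,0,7.4],"hand":1},{"translation":[3.07,3.44,1],"angular":[0,0,7.4],"hand":1},{"translation":[3.07,3.44,1],"angular":[0,0,7.4],"hand":1},{"translation":[3.07,3.44,1],"angular":[0,0,7.4],"hand":1},{"translation":[3.07,3.44,1],"angular":[0,0,7.4],"hand":1},{"translation":[3.07,3.44,1],"angular":[0,0,7.4],"hand":1},{"translation":[3.07,3.44,1],"angular":[0,0,7.4],"hand":1},{"translation":[3.07,3.44,1],"angular":[0,0,7.4],"hand":1},{"translation":[3.07,3.44,1],"angular":[0,0,7.4],"hand":1}]'
python3 - <<'E'
from h import *
s=r.read_state();print(s['ee_pos'].round(4),R.from_quat(s['eef_rot']).as_matrix().round(3),s['joint_positions'].round(3),s['time'])
E
```

```text
time: 2.8
ee_pos: [0.5015, -0.2488, 0.3483]
eef_rot: [0.49, 0.51, -0.49, 0.51]
ft_force: [1.1, -0.6, -0.3]
width: 0.087
[ 0.5015 -0.2488  0.3483] [[ 0.001  0.999  0.041]
 [-0.     0.041 -0.999]
 [-1.     0.001  0.   ]] [ 0.803  0.189 -0.494  1.448  0.089  1.526  0.353] 2.8
```

```bash
python3 -m pendant '[{"translation":[0,3.71,0],"angular":[0,0,7.4],"hand":1},{"translation":[0,3.71,0],"angular":[0,0,7.4],"hand":1},{"translation":[0,3.71,0],"angular":[0,0,7.4],"hand":1},{"translation":[0,3.71,0],"angular":[0,0,7.4],"hand":1},{"translation":[0,3.71,0],"angular":[0,0,7.4],"hand":1},{"translation":[0,3.71,0],"angular":[0,0,7.4],"hand":1},{"translation":[0,3.71,0],"angular":[0,0,7.4],"hand":1},{"translation":[0,3.71,0],"angular":[0,0,7.4],"hand":1},{"translation":[0,3.71,0],"angular":[0,0,7.4],"hand":1},{"translation":[0,3.71,0],"angular":[0,0,7.4],"hand":1},{"translation":[0,3.71,0],"angular":[0,0,7.4],"hand":1},{"translation":[0,3.71,0],"angular":[0,0,7.4],"hand":1},{"translation":[0,3.71,0],"angular":[0,0,7.4],"hand":1},{"translation":[0,3.71,0],"angular":[0,0,7.4],"hand":1},{"translation":[0,0,0],"angular":[0,0,0],"hand":1}]'
python3 - <<'E'
from h import *
s=r.read_state();print(s['ee_pos'].round(4),R.from_quat(s['eef_rot']).as_matrix().round(3),s['joint_positions'].round(3),s['time'])
snap('wrist','w1.png')
C=cam('wrist')
for n,z in [('lifter_grip',.161),('stand_top',.125),('stand',0)]:
    for m in r.mark_of('wrist',n)[:2]: print(n,m['point'],m['confidence'],onz('wrist',m['point'],z,C))
E
```

```text
time: 4.3
ee_pos: [0.4985, 0.2742, 0.3474]
eef_rot: [-0.099, 0.7, 0.101, 0.7]
ft_force: [-0.7, -0.2, -0.2]
width: 0.087
[0.4985 0.2742 0.3474] [[-0.001 -0.281  0.96 ]
 [ 0.003  0.96   0.281]
 [-1.     0.003 -0.001]] [ 0.213  0.313 -1.001  1.407  0.26   1.561  1.087] 4.3
lifter_grip [212.3, 305.5] 0.71 [0.50274753 0.26852717 0.161     ]
lifter_grip [183.1, 29.1] 0.48 [0.53940986 0.05248889 0.161     ]
```

View pics/w1.png

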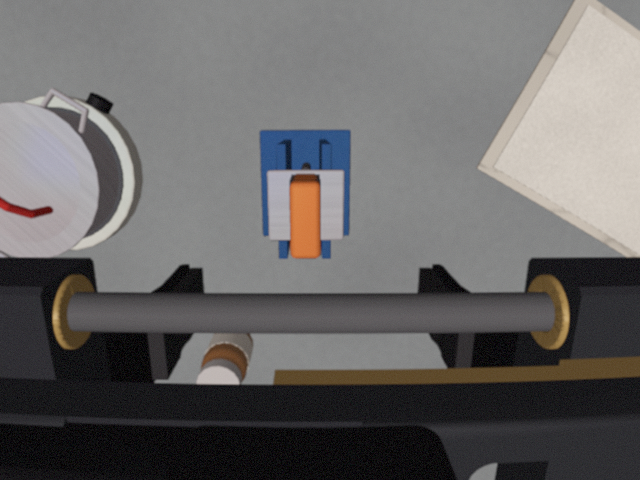

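Run:
```python
from h import *
a=cv2.imread('pics/w1.png')
cv2.imwrite('pics/z5.png',cv2.resize(a[120:265,250:360],None,fx=4,fy=4,interpolation=cv2.INTER_CUBIC))
C=cam('wrist')
c,s=np.cos(.275),np.sin(.275)
for x,z,n in [(-.0305,.06,'up lo'),(-.0305,.1045,'up hi'),(-.031,.0615,'tip'),(-.03,.125,'edge'),(.03,.131,'edge')]:
    print(n,proj('wrist',[.5005+x*c,.270+x*s,z],C)[0].round(1))
# edges of guard rays
for px in [(170,268),(170,344)]: print(onz('wrist',px,.131,C))
for px in [(260,293),(258,318)]: print(onz('wrist',px,.191,C))
```

```text
up lo [313.  158.8]
up hi [313.3 162.9]
tip [313.  158.4]
edge [313.4 165.7]
edge [313.7 236.7]
[0.48446995 0.22639556 0.131     ]
[0.46770063 0.28693886 0.131     ]
[0.53473731 0.26369827 0.191     ]
[0.52845129 0.28068632 0.191     ]
```

View pics/z5.png

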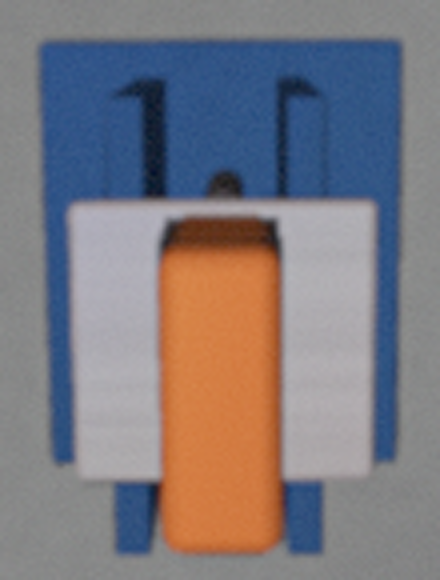

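```bash
python3 -m pendant '[{"translation":[0.35,-0.6,-3],"angular":[0,0,-0.5],"hand":1},{"translation":[0,0,-3],"angular":[0,0,0],"hand":1},{"translation":[0,0,-3],"angular":[0,0,0],"hand":1},{"translation":[0,0,-1],"angular":[0,0,0],"hand":1},{"translation":[0,0,0],"angular":[0,0,0],"hand":1}]'
python3 - <<'E'
from h import *
s=r.read_state();print(s['ee_pos'].round(4),R.from_quat(s['eef_rot']).as_matrix().round(3),s['time'])
snap('wrist','w2.png')
C=cam('wrist')
for n,z in [('lifter_grip',.161)]:
    for m in r.mark_of('wrist',n)[:2]: print(n,m['point'],m['confidence'],onz('wrist',m['point'],z,C))
snap('scene','s2.png')
E
```

```text
time: 5.0
ee_pos: [0.5041, 0.2616, 0.2469]
eef_rot: [-0.093, 0.702, 0.092, 0.701]
ft_force: [-0.6, -0.8, 0.0]
width: 0.0871
[0.5041 0.2616 0.2469] [[-0.001 -0.259  0.966]
 [-0.001  0.966  0.259]
 [-1.    -0.001 -0.002]] 5.0
lifter_grip [248.1, 328.3] 0.76 [0.50383821 0.27199961 0.161     ]
```

View pics/w2.png

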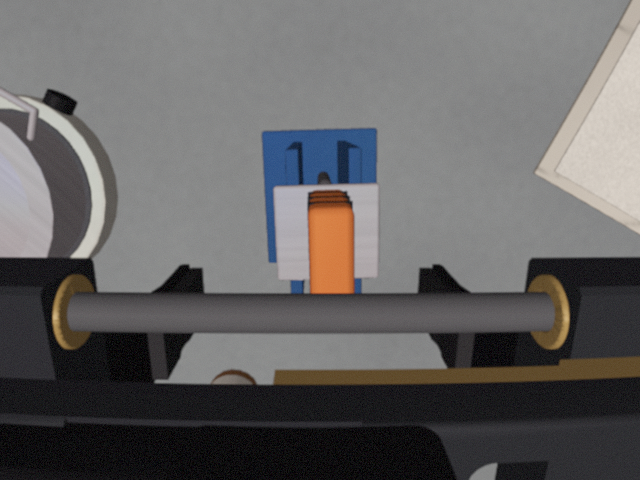

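View pics/s2.png

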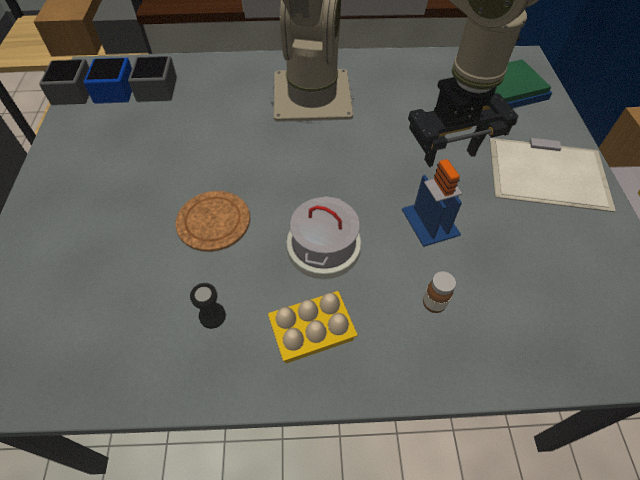

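```bash
python3 -m pendant '[{"translation":[-0.2,0.75,-1],"angular":[0,0,0.5],"hand":1},{"translation":[0,0,-2],"angular":[0,0,0],"hand":1},{"translation":[0,0,-2],"angular":[0,0,0],"hand":1},{"translation":[0,0,-2],"angular":[0,0,0],"hand":1},{"translation":[0,0,-1.1],"angular":[0,0,0],"hand":1},{"translation":[0,0,0],"angular":[0,0,0],"hand":1},{"translation":[0,0,0],"angular":[0,0,0],"hand":1}]'
python3 - <<'E'
from h import *
s=r.read_state();print(s['ee_pos'].round(4),R.from_quat(s['eef_rot']).as_matrix().round(3),s['ft_force'],s['time'])
snap('side','d3.png');snap('scene','s3.png')
a=cv2.imread('pics/d3.png');b=cv2.imread('pics/s3.png')
cv2.imwrite('pics/z6.png',np.hstack([cv2.resize(a[290:430,310:440],(390,420)),cv2.resize(b[100:240,390:520],(390,420))]))
E
```

```text
time: 5.85
ee_pos: [0.5022, 0.2712, 0.1673]
eef_rot: [-0.096, 0.7, 0.097, 0.701]
ft_force: [-0.1, -1.0, -0.0]
width: 0.0867
[0.5022 0.2712 0.1673] [[ 0.001 -0.27   0.963]
 [ 0.001  0.963  0.27 ]
 [-1.     0.001  0.001]] [-0.14881804 -1.02465883 -0.03680845] 5.85
```

View pics/z6.png

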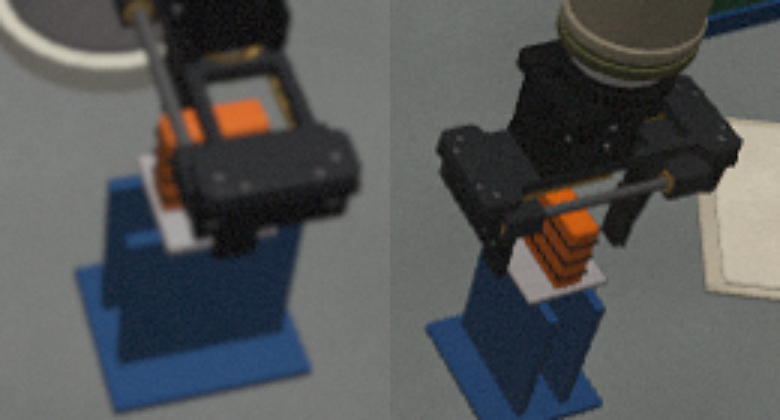

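```bash
python3 -m pendant '[{"translation":[0,0,0],"angular":[0,0,0],"hand":-1},{"translation":[0,0,0],"angular":[0,0,0],"hand":-1},{"translation":[0,0,0],"angular":[0,0,0],"hand":-1},{"translation":[0,0,0],"angular":[0,0,0],"hand":-1},{"translation":[0,0,0],"angular":[0,0,0],"hand":-1},{"translation":[0,0,0],"angular":[0,0,0],"hand":-1},{"translation":[0,0,0],"angular":[0,0,0],"hand":-1},{"translation":[0,0,0],"angular":[0,0,0],"hand":-1}]' 50
```

```text
time: 6.75
ee_pos: [0.502, 0.2706, 0.1666]
eef_rot: [-0.096, 0.701, 0.096, 0.701]
ft_force: [0.1, -0.4, -0.0]
width: 0.0311
```

```bash
python3 -m pendant '[{"translation":[0,0,0],"angular":[0,0,0],"hand":-1},{"translation":[0,0,0],"angular":[0,0,0],"hand":-1},{"translation":[0,0,0],"angular":[0,0,0],"hand":-1},{"translation":[0,0,0],"angular":[0,0,0],"hand":-1}]' 50
```

```text
time: 7.15
ee_pos: [0.502, 0.2707, 0.1666]
eef_rot: [-0.096, 0.701, 0.096, 0.701]
ft_force: [0.4, 0.7, 0.0]
width: 0.0218
```

```bash
python3 -m pendant '[{"translation":[0,0,0.5],"angular":[0,0,0],"hand":-1},{"translation":[0,0,1],"angular":[0,0,0],"hand":-1},{"translation":[0,0,2],"angular":[0,0,0],"hand":-1},{"translation":[0,0,2.5],"angular":[0,0,0],"hand":-1},{"translation":[0,0,3],"angular":[0,0,0],"hand":-1},{"translation":[0,0,3],"angular":[0,0,0],"hand":-1},{"translation":[0,0,2],"angular":[0,0,0],"hand":-1},{"translation":[0,0,2],"angular":[0,0,0],"hand":-1},{"translation":[0,0,0],"angular":[0,0,0],"hand":-1},{"translation":[0,0,0],"angular":[0,0,0],"hand":-1}]'
python3 - <<'E'
from h import *
s=r.read_state();print(s['ee_pos'].round(4),s['ft_force'])
snap('side','d4.png');snap('scene','s4.png')
for c in('side','scene'):
  for n in ('hook_seat','lifter_grip'): print(c,n,[(x['point'],x['confidence']) for x in r.mark_of(c,n)[:2]])
a=cv2.imread('pics/d4.png');b=cv2.imread('pics/s4.png')
cv2.imwrite('pics/z7.png',np.hstack([cv2.resize(a[220:400,310:440],(390,540)),cv2.resize(b[60:240,390:520],(390,540))]))
E
```

```text
time: 8.15
ee_pos: [0.502, 0.2706, 0.3266]
eef_rot: [-0.096, 0.7, 0.096, 0.701]
ft_force: [0.7, 0.0, -1.8]
width: 0.0214
[0.502  0.2706 0.3266] [ 0.7101925   0.00998727 -1.8146007 ]
side hook_seat [([316.5, 385.0], 0.76)]
side lifter_grip [([263.9, 390.1], 0.78)]
scene hook_seat [([162.4, 450.8], 0.81)]
scene lifter_grip [([123.2, 468.8], 0.62)]
```

View pics/z7.png

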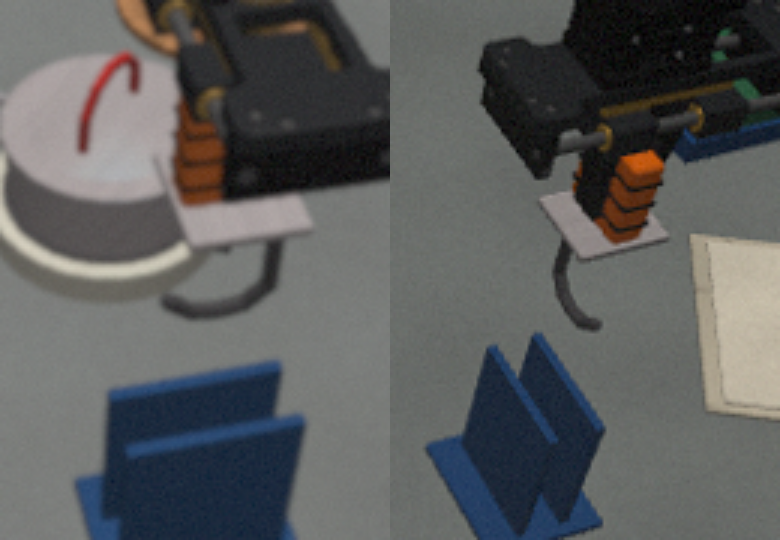

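```bash
python3 - <<'E'
from h import *
S=cam('scene');D=cam('side')
for n,a,b in [('hook',(162.4,450.8),(316.5,385)),('grip',(123.2,468.8),(263.9,390.1))]:
    p,e=tri([ray('scene',a,S),ray('side',b,D)]); print(n,p,e)
    q=p-np.array([.502,.2706,0]); c,s=np.cos(.273),np.sin(.273); print(c*q[0]+s*q[1],-s*q[0]+c*q[1])
for x,y,z in [(0,0,-.1115),(0,0,0),(.031,0,-.1),(-.03,0,-.08)]:
    p=[.502+x*c,.2706+x*s,.3206+z]; print(proj('scene',p,S)[0],proj('side',p,D)[0])
# better lid: refine loop_top from initial images: loop top-surface
E
python3 - <<'E'
import sys;sys.path.insert(0,'.')
import cv2
a=cv2.imread('pics/d4.png');b=cv2.imread('pics/s4.png')
cv2.imwrite('pics/z8.png',cv2.resize(a[230:340,350:430],None,fx=5,fy=5,interpolation=2))
cv2.imwrite('pics/z9.png',cv2.resize(b[90:180,420:500],None,fx=6,fy=6,interpolation=2))
E
```

```text
hook [0.50075226 0.26708254 0.21226615] [np.float64(0.004904215954018756), np.float64(0.004904215954018676)]
-0.0021499101798753916 -0.0030507748763884787
grip [0.50509629 0.27275433 0.32226265] [np.float64(0.00717515637326097), np.float64(0.0071751563732608764)]
0.003562470952753456 0.0012397175654796054
[451.06333672 161.81371336] [381.55114857 321.66711116]
[465.35173099 119.33464116] [388.30285175 267.38898534]
[459.75552291 168.33639113] [362.20734036 319.6557098 ]
[447.79759836 140.79146656] [402.71046213 304.49891667]
```

View pics/z8.png

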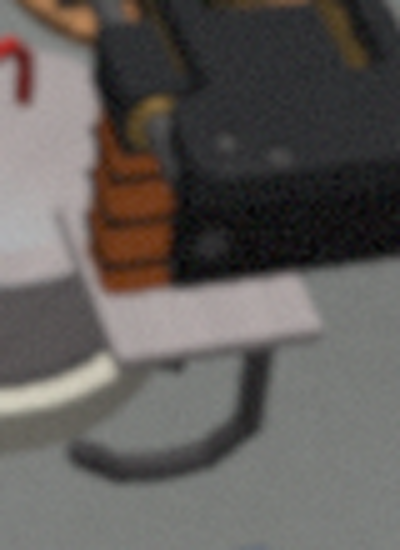

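View pics/z9.png

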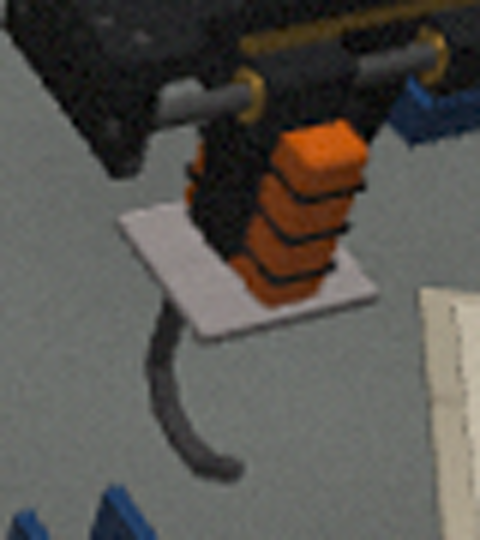

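```bash
cat > fit.py <<'E'
from h import *
from scipy.optimize import least_squares
S=cam('scene');D=cam('side')
CC={'scene':S,'side':D}
def fitp(items,x0,free=(0,1,2,3)):
    # v: x,y,z,yaw,roll,pitch
    P=np.array([i[2] for i in items],float); x0=np.array(x0,float)
    def world(v): return (R.from_euler('ZYX',[v[3],v[4],v[5]]).as_matrix()@P.T).T+v[:3]
    def f(q):
        v=x0.copy(); v[list(free)]=q; w=world(v)
        return np.ravel([(proj(c,w[k],CC[c])[0]-px)*((2 if c=='x' else 1)) for k,(c,px,_) in enumerate(items)])
    s=least_squares(f,x0[list(free)]); v=x0.copy(); v[list(free)]=s.x
    return v.round(4),np.sqrt(np.mean(s.fun**2)).round(2),s.fun.reshape(-1,2).round(1).tolist()
E
python3 - <<'E'
from fit import *
zs=lambda x,y:(420+(x-2.5)/6,90+(y-2.5)/6)
zd=lambda x,y:(350+(x-2)/5,230+(y-2)/5)
it=[('scene',zs(120,218),(-.03,-.032,-.03)),('scene',zs(208,341),(.03,-.032,-.036)),('scene',zs(380,297),(.03,.032,-.036)),
('side',zd(122,363),(.03,.032,-.036)),('side',zd(325,331),(-.03,.032,-.036)),('side',zd(58,210),(.03,-.032,-.03)),
('scene',zs(238,468),(.029,0,-.1015)),('side',zd(73,452),(.029,0,-.1015))]
print(fitp(it,[.502,.2706,.3206,.273,0,0]))
print(fitp(it,[.502,.2706,.3206,.273,0,0],(0,1,2,3,4,5)))
E
```

```text
(array([0.5013, 0.2696, 0.3229, 0.3278, 0.    , 0.    ]), np.float64(0.97), [[-1.1, -1.3], [-0.2, 0.8], [-0.0, -0.3], [-0.1, 2.3], [0.4, 0.7], [-1.5, -1.5], [0.2, -0.7], [0.1, -0.6]])
(array([ 0.501 ,  0.2684,  0.3227,  0.3122, -0.011 ,  0.0295]), np.float64(0.89), [[-1.3, -1.0], [-0.7, 0.9], [-0.0, -0.5], [-0.3, 1.5], [0.4, 0.7], [-1.1, -1.5], [1.0, -0.7], [0.1, 0.1]])
```

```bash
cat > loop.py <<'E'
from fit import *
from scipy.ndimage import map_coordinates
c=np.array([(-36,19),(-36,42),(-32,48),(-22,57),(-10,61),(0,64),(10,61),(22,57),(32,48),(36,42),(36,19)],float)/1000
t=np.linspace(0,len(c)-1,60); CL=np.c_[np.zeros(60),np.interp(t,range(len(c)),c[:,0]),np.interp(t,range(len(c)),c[:,1])]
def redmask(im):
    h=cv2.cvtColor(im,cv2.COLOR_BGR2HSV); m=(((h[...,0]<7)|(h[...,0]>172))&(h[...,1]>120)&(h[...,2]>50)).astype(np.uint8)
    n,l,st,_=cv2.connectedComponentsWithStats(m); k=1+np.argmax(st[1:,4]); return (l==k)
def fitloop(ims,x0,free=(0,1,3),verbose=0):
    M={n:redmask(im) for n,im in ims.items()}
    DT={n:cv2.distanceTransform((~m).astype(np.uint8),2,5) for n,m in M.items()}
    PX={n:np.argwhere(m)[:,::-1].astype(float) for n,m in M.items()}
    x0=np.array(x0,float)
    def f(q):
        v=x0.copy(); v[list(free)]=q; w=(R.from_euler('ZYX',v[3:6]).as_matrix()@CL.T).T+v[:3]; out=[]
        for n in ims:
            u=proj(n,w,CC[n]); out.append(map_coordinates(DT[n],[u[:,1],u[:,0]],order=1,mode='nearest'))
            a=u[:-1][None];b=u[1:][None];p=PX[n][:,None]
            tt=np.clip(((p-a)*(b-a)).sum(-1)/(((b-a)**2).sum(-1)+1e-9),0,1)
            d=np.linalg.norm(p-a-tt[...,None]*(b-a),axis=-1).min(1); out.append(d*.7)
        return np.concatenate(out)
    s=least_squares(f,x0[list(free)],diff_step=1e-4,x_scale=[.01,.01,.1,.1,.1,.1][:len(free)]); v=x0.copy(); v[list(free)]=s.x
    return v.round(4),np.sqrt(np.mean(s.fun**2)).round(3),{n:int(m.sum()) for n,m in M.items()}
E
python3 - <<'E'
from loop import *
ims={n:cv2.imread(f'pics/{n}0.png') for n in('scene','side')}
for x0 in([.5628,.008,.08,-.479,0,0],[.56,.004,.08,-.4,0,0]):
    print(fitloop(ims,x0)); print(fitloop(ims,x0,(0,1,2,3)))
for n in ims: print(n,fitloop({n:ims[n]},x0))
E
```

```text
(array([ 0.5625,  0.0074,  0.08  , -0.4773,  0.    ,  0.    ]), np.float64(0.514), {'scene': 148, 'side': 99})
(array([ 0.5626,  0.0074,  0.0811, -0.4751,  0.    ,  0.    ]), np.float64(0.494), {'scene': 148, 'side': 99})
(array([ 0.5625,  0.0074,  0.08  , -0.4773,  0.    ,  0.    ]), np.float64(0.514), {'scene': 148, 'side': 99})
(array([ 0.5626,  0.0074,  0.0811, -0.4751,  0.    ,  0.    ]), np.float64(0.494), {'scene': 148, 'side': 99})
scene (array([ 0.5619,  0.0079,  0.08  , -0.5131,  0.    ,  0.    ]), np.float64(0.538), {'scene': 148})
side (array([ 0.5627,  0.0059,  0.08  , -0.4611,  0.    ,  0.    ]), np.float64(0.375), {'side': 99})
```

```bash
python3 -m pendant '[{"translation":[0.12,-1.2,0],"angular":[0,0,-2.2],"hand":-1},{"translation":[0.12,-2.37,0],"angular":[0,0,-4.28],"hand":-1},{"translation":[0.12,-2.37,0],"angular":[0,0,-4.28],"hand":-1},{"translation":[0.12,-2.37,0],"angular":[0,0,-4.28],"hand":-1},{"translation":[0.12,-2.37,0],"angular":[0,0,-4.28],"hand":-1},{"translation":[0.12,-2.37,0],"angular":[0,0,-4.28],"hand":-1},{"translation":[0.12,-2.37,0],"angular":[0,0,-4.28],"hand":-1},{"translation":[0.12,-2.37,0],"angular":[0,0,-4.28],"hand":-1},{"translation":[0.12,-2.37,0],"angular":[0,0,-4.28],"hand":-1},{"translation":[0.12,-2.37,0],"angular":[0,0,-4.28],"hand":-1},{"translation":[0,-1.2,0],"angular":[0,0,-2.2],"hand":-1},{"translation":[0,0,0],"angular":[0,0,0],"hand":-1},{"translation":[0,0,0],"angular":[0,0,0],"hand":-1}]'
python3 - <<'E'
from h import *
s=r.read_state();m=R.from_quat(s['eef_rot']).as_matrix();print(s['ee_pos'].round(4),m.round(3),np.degrees(np.arctan2(-m[0,1],m[1,1])),s['joint_positions'].round(2))
snap('side','d5.png');snap('scene','s5.png')
a=cv2.imread('pics/d5.png');b=cv2.imread('pics/s5.png')
cv2.imwrite('pics/z10.png',np.hstack([cv2.resize(a[160:320,280:410],(390,480)),cv2.resize(b[100:260,280:410],(390,480))]))
E
```

```text
time: 9.75
ee_pos: [0.514, 0.0341, 0.3266]
eef_rot: [0.166, 0.687, -0.166, 0.687]
ft_force: [0.2, 0.5, -2.1]
width: 0.0217
[0.514  0.0341 0.3266] [[ 0.     0.457  0.889]
 [ 0.001  0.889 -0.457]
 [-1.     0.001 -0.   ]] -27.197516290379877 [ 0.58  0.12 -0.79  1.59  0.08  1.47  0.88]
```

View pics/z10.png

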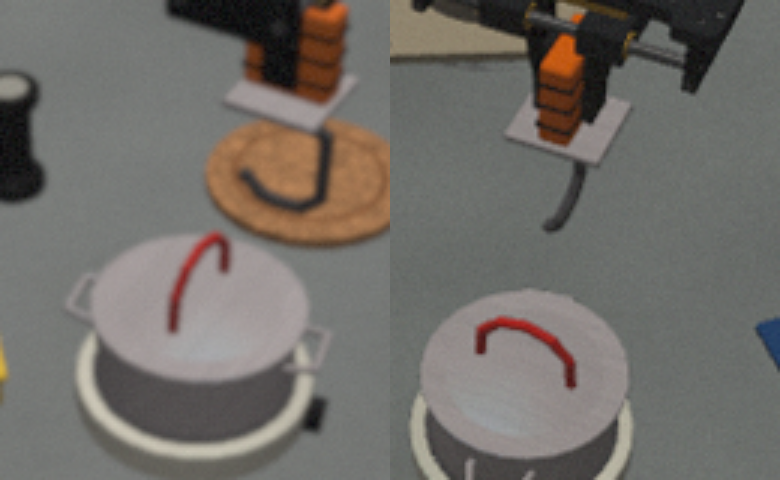

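```bash
python3 -m pendant '[{"translation":[0,-0.08,-1.5],"angular":[0,0,0],"hand":-1},{"translation":[0,0,-2.5],"angular":[0,0,0],"hand":-1},{"translation":[0,0,-2.5],"angular":[0,0,0],"hand":-1},{"translation":[0,0,-1.65],"angular":[0,0,0],"hand":-1},{"translation":[0,0,-1],"angular":[0,0,0],"hand":-1},{"translation":[0,0,0],"angular":[0,0,0],"hand":-1},{"translation":[0,0,0],"angular":[0,0,0],"hand":-1}]'
python3 - <<'E'
from h import *
s=r.read_state();print(s['ee_pos'].round(4),s['ft_force'].round(2))
snap('side','d6.png');snap('scene','s6.png')
a=cv2.imread('pics/d6.png');b=cv2.imread('pics/s6.png')
cv2.imwrite('pics/z11.png',np.hstack([cv2.resize(a[180:300,290:390],(400,480)),cv2.resize(b[160:280,280:380],(400,480))]))
E
```

```text
time: 10.55
ee_pos: [0.5144, 0.033, 0.2358]
eef_rot: [0.167, 0.687, -0.166, 0.687]
ft_force: [-0.1, -0.8, -1.2]
width: 0.0217
[0.5144 0.033  0.2358] [-0.08 -0.75 -1.22]
```

View pics/z11.png

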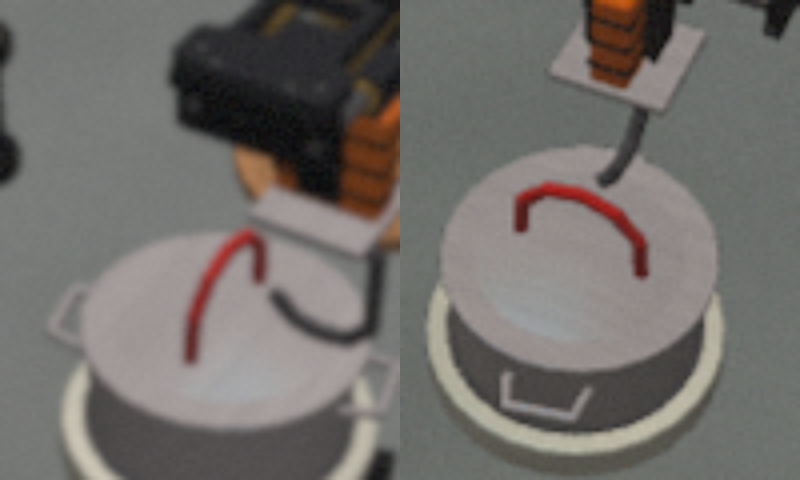

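```bash
python3 -m pendant '[{"translation":[0.97,-0.5,0],"angular":[0,0,0],"hand":-1},{"translation":[0.98,-0.5,0],"angular":[0,0,0],"hand":-1},{"translation":[0.98,-0.5,0],"angular":[0,0,0],"hand":-1},{"translation":[0.98,-0.5,0],"angular":[0,0,0],"hand":-1},{"translation":[0.98,-0.5,0],"angular":[0,0,0],"hand":-1},{"translation":[0,0,0],"angular":[0,0,0],"hand":-1},{"translation":[0,0,0],"angular":[0,0,0],"hand":-1}]'
python3 - <<'E'
from h import *
s=r.read_state();print(s['ee_pos'].round(4),s['ft_force'].round(2))
snap('side','d7.png');snap('scene','s7.png')
a=cv2.imread('pics/d7.png');b=cv2.imread('pics/s7.png')
cv2.imwrite('pics/z12.png',np.hstack([cv2.resize(a[180:300,290:390],(400,480)),cv2.resize(b[160:280,280:380],(400,480))]))
E
```

```text
time: 11.35
ee_pos: [0.5629, 0.0077, 0.2348]
eef_rot: [0.167, 0.687, -0.167, 0.687]
ft_force: [-0.5, 0.8, -2.0]
width: 0.0214
[0.5629 0.0077 0.2348] [-0.55  0.76 -1.97]
```

View pics/z12.png

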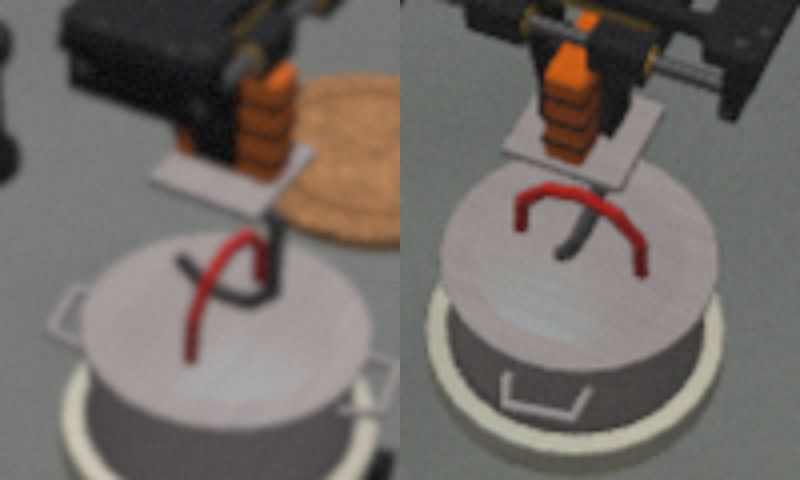

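```bash
python3 -m pendant '[{"translation":[0,0,0.5],"angular":[0,0,0],"hand":-1},{"translation":[0,0,0.5],"angular":[0,0,0],"hand":-1},{"translation":[0,0,0.4],"angular":[0,0,0],"hand":-1},{"translation":[0,0,0.2],"angular":[0,0,0],"hand":-1},{"translation":[0,0,0.2],"angular":[0,0,0],"hand":-1},{"translation":[0,0,0.2],"angular":[0,0,0],"hand":-1},{"translation":[0,0,0.2],"angular":[0,0,0],"hand":-1},{"translation":[0,0,0.2],"angular":[0,0,0],"hand":-1},{"translation":[0,0,0.2],"angular":[0,0,0],"hand":-1},{"translation":[0,0,0.2],"angular":[0,0,0],"hand":-1},{"translation":[0,0,0],"angular":[0,0,0],"hand":-1},{"translation":[0,0,0],"angular":[0,0,0],"hand":-1}]'
python3 - <<'E'
from h import *
s=r.read_state();print(s['ee_pos'].round(4),s['ft_force'].round(2))
snap('side','d8.png');snap('scene','s8.png')
a=cv2.imread('pics/d8.png');b=cv2.imread('pics/s8.png')
cv2.imwrite('pics/z13.png',np.hstack([cv2.resize(a[180:300,290:390],(400,480)),cv2.resize(b[160:280,280:380],(400,480))]))
E
```

```text
time: 12.65
ee_pos: [0.5629, 0.0075, 0.263]
eef_rot: [0.167, 0.687, -0.167, 0.687]
ft_force: [-0.2, -0.1, -4.7]
width: 0.0219
[0.5629 0.0075 0.263 ] [-0.2  -0.08 -4.67]
```

View pics/z13.png

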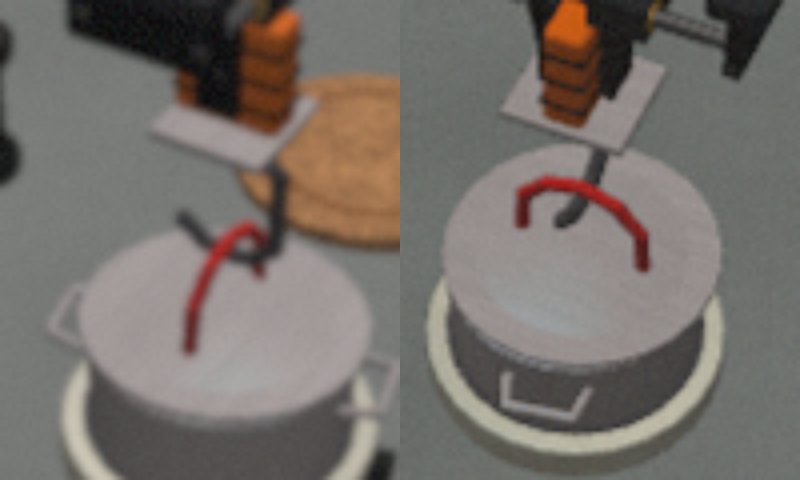

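```bash
python3 -m pendant '[{"translation":[0,0,0.2],"angular":[0,0,0],"hand":-1},{"translation":[0,0,0.3],"angular":[0,0,0],"hand":-1},{"translation":[0,0,0.4],"angular":[0,0,0],"hand":-1},{"translation":[0,0,0.5],"angular":[0,0,0],"hand":-1},{"translation":[0,0,0.5],"angular":[0,0,0],"hand":-1},{"translation":[0,0,0.5],"angular":[0,0,0],"hand":-1},{"translation":[0,0,0.5],"angular":[0,0,0],"hand":-1},{"translation":[0,0,0.5],"angular":[0,0,0],"hand":-1},{"translation":[0,0,0.5],"angular":[0,0,0],"hand":-1},{"translation":[0,0,0.5],"angular":[0,0,0],"hand":-1},{"translation":[0,0,0.5],"angular":[0,0,0],"hand":-1},{"translation":[0,0,0.5],"angular":[0,0,0],"hand":-1},{"translation":[0,0,0.4],"angular":[0,0,0],"hand":-1},{"translation":[0,0,0.3],"angular":[0,0,0],"hand":-1},{"translation":[0,0,0.2],"angular":[0,0,0],"hand":-1},{"translation":[0,0,0],"angular":[0,0,0],"hand":-1},{"translation":[0,0,0],"angular":[0,0,0],"hand":-1},{"translation":[0,0,0],"angular":[0,0,0],"hand":-1}]'
python3 - <<'E'
from loop import *
s=r.read_state();print(s['ee_pos'].round(4),s['ft_force'].round(2))
ims={'side':snap('side','d9.png')[:,:,::-1].copy(),'scene':snap('scene','s9.png')[:,:,::-1].copy()}
print(fitloop(ims,[.5625,.0075,.157,-.477,0,0],(0,1,2,3)));print(fitloop(ims,[.5625,.0075,.157,-.477,0,0],(0,1,2,3,4,5)))
a=cv2.imread('pics/d9.png');b=cv2.imread('pics/s9.png')
cv2.imwrite('pics/z14.png',np.hstack([cv2.resize(a[140:300,280:410],(390,480)),cv2.resize(b[110:270,270:400],(390,480))]))
E
```

```text
time: 14.55
ee_pos: [0.5628, 0.0075, 0.3258]
eef_rot: [0.167, 0.687, -0.167, 0.687]
ft_force: [0.2, -0.8, -4.7]
width: 0.0216
[0.5628 0.0075 0.3258] [ 0.17 -0.84 -4.72]
(array([ 0.5632,  0.0073,  0.1512, -0.4532,  0.    ,  0.    ]), np.float64(0.841), {'side': 115, 'scene': 177})
(array([ 0.5625,  0.0033,  0.1509, -0.4469, -0.0228, -0.1535]), np.float64(0.771), {'side': 115, 'scene': 177})
```

View pics/z14.png

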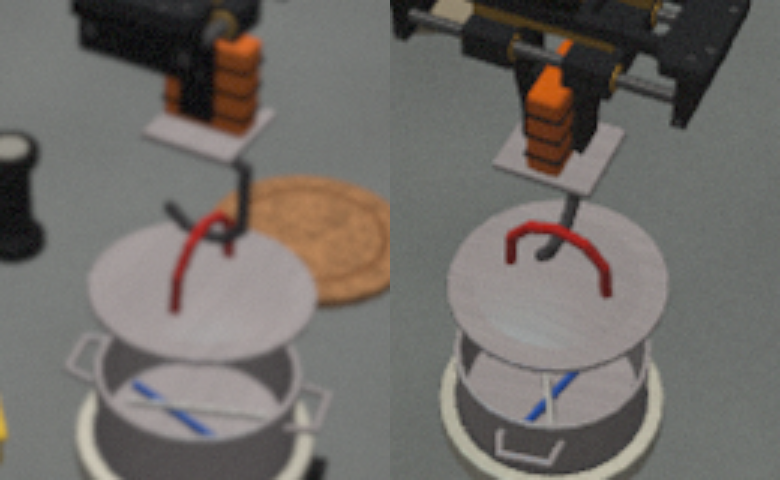

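Run:
```python
from loop import *
for roll in (0,-.1,.1):
  Rm=R.from_euler('ZYX',[-.477,0,roll]).as_matrix()
  p=(Rm@np.array([[0,-.036,.0185-.06],[0,.036,.0185-.06],[0,0,.008]]).T).T+[.5625,.0075,.2113]
  print(roll,proj('scene',p,S).round(1).tolist(),proj('side',p,D).round(1).tolist())
  # rim circle
  th=np.linspace(0,2*np.pi,60)
  for n in('side','scene'):
    im=cv2.imread('pics/%s9.png'%('d' if n=='side' else 's'))
    q=(Rm@np.c_[.076*np.cos(th),.076*np.sin(th),0*th+.0095-.06].T).T+[.5625,.0075,.2113]
    u=proj(n,q,CC[n]); big=cv2.resize(im,None,fx=4,fy=4)
    cv2.polylines(big,[((u+.5)*4).astype(int)],True,(0,255,0),1)
    c=u.mean(0)*4; crop=big[int(c[1])-180:int(c[1])+180,int(c[0])-200:int(c[0])+200]
    globals()[n+str(roll)]=crop
cv2.imwrite('pics/z15.png',np.vstack([np.hstack([globals()['side0'],globals()['scene0']]) ]))
```

```text
0 [[309.0, 195.1], [341.4, 206.5], [325.4, 184.4]] [[355.8, 222.9], [337.9, 242.2], [348.0, 212.0]]
-0.1 [[307.3, 193.2], [339.3, 206.9], [325.8, 184.5]] [[356.8, 220.4], [339.0, 242.3], [347.8, 212.2]]
0.1 [[311.0, 196.8], [343.3, 206.0], [325.1, 184.3]] [[354.7, 225.3], [336.9, 241.7], [348.2, 211.8]]
```

View pics/z15.png

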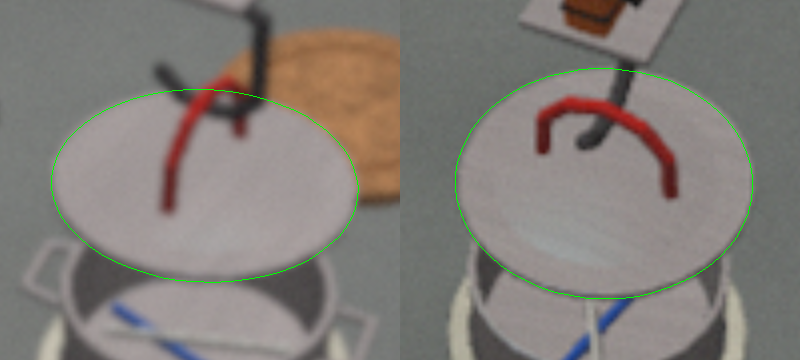

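```bash
python3 -m pendant '[{"translation":[-0.06,-0.19,0],"angular":[0,0,0],"hand":-1},{"translation":[-0.12,-0.38,0],"angular":[0,0,0],"hand":-1},{"translation":[-0.19,-0.57,0],"angular":[0,0,0],"hand":-1},{"translation":[-0.25,-0.76,0],"angular":[0,0,0],"hand":-1},{"translation":[-0.31,-0.95,0],"angular":[0,0,0],"hand":-1},{"translation":[-0.31,-0.95,0],"angular":[0,0,0],"hand":-1},{"translation":[-0.31,-0.95,0],"angular":[0,0,0],"hand":-1},{"translation":[-0.31,-0.95,0],"angular":[0,0,0],"hand":-1},{"translation":[-0.31,-0.95,0],"angular":[0,0,0],"hand":-1},{"translation":[-0.31,-0.95,0],"angular":[0,0,0],"hand":-1},{"translation":[-0.31,-0.95,0],"angular":[0,0,0],"hand":-1},{"translation":[-0.31,-0.95,0],"angular":[0,0,0],"hand":-1},{"translation":[-0.31,-0.95,0],"angular":[0,0,0],"hand":-1},{"translation":[-0.31,-0.95,0],"angular":[0,0,0],"hand":-1},{"translation":[-0.31,-0.95,0],"angular":[0,0,0],"hand":-1},{"translation":[-0.31,-0.95,0],"angular":[0,0,0],"hand":-1},{"translation":[-0.31,-0.95,0],"angular":[0,0,0],"hand":-1},{"translation":[-0.31,-0.95,0],"angular":[0,0,0],"hand":-1},{"translation":[-0.31,-0.95,0],"angular":[0,0,0],"hand":-1},{"translation":[-0.31,-0.95,0],"angular":[0,0,0],"hand":-1}]'
python3 -m pendant '[{"translation":[-0.31,-0.95,0],"angular":[0,0,0],"hand":-1},{"translation":[-0.31,-0.95,0],"angular":[0,0,0],"hand":-1},{"translation":[-0.31,-0.95,0],"angular":[0,0,0],"hand":-1},{"translation":[-0.31,-0.95,0],"angular":[0,0,0],"hand":-1},{"translation":[-0.31,-0.95,0],"angular":[0,0,0],"hand":-1},{"translation":[-0.31,-0.95,0],"angular":[0,0,0],"hand":-1},{"translation":[-0.31,-0.95,0],"angular":[0,0,0],"hand":-1},{"translation":[-0.31,-0.95,0],"angular":[0,0,0],"hand":-1},{"translation":[-0.25,-0.76,0],"angular":[0,0,0],"hand":-1},{"translation":[-0.19,-0.57,0],"angular":[0,0,0],"hand":-1},{"translation":[-0.12,-0.38,0],"angular":[0,0,0],"hand":-1},{"translation":[-0.06,-0.19,0],"angular":[0,0,0],"hand":-1},{"translation":[0,0,0],"angular":[0,0,0],"hand":-1},{"translation":[0,0,0],"angular":[0,0,0],"hand":-1},{"translation":[0,0,0],"angular":[0,0,0],"hand":-1}]'
python3 - <<'E'
from loop import *
s=r.read_state();print(s['ee_pos'].round(4),s['ft_force'].round(2))
p=s['ee_pos'];ims={'side':snap('side','d10.png')[:,:,::-1].copy(),'scene':snap('scene','s10.png')[:,:,::-1].copy()}
print(fitloop(ims,[p[0],p[1],.15,-.477,0,0],(0,1,2,3)))
th=np.linspace(0,2*np.pi,60);o=[]
for n,f in(('side','d10'),('scene','s10')):
    im=cv2.imread(f'pics/{f}.png'); big=cv2.resize(im,None,fx=3,fy=3)
    for C0,rr,z in ((p,.076,.150+.0095),((.4745,-.2588),.09,.010)):
        u=proj(n,np.c_[C0[0]+rr*np.cos(th),C0[1]+rr*np.sin(th),0*th+z],CC[n]); cv2.polylines(big,[((u+.5)*3).astype(int)],True,(0,255,0),1)
    c=u.mean(0)*3; o.append(big[max(0,int(c[1])-300):int(c[1])+160,int(c[0])-200:int(c[0])+200][-440:])
cv2.imwrite('pics/z16.png',np.hstack(o))
E
```

```text
time: 16.65
ee_pos: [0.5069, -0.1643, 0.3261]
eef_rot: [0.167, 0.687, -0.167, 0.687]
ft_force: [0.3, -0.2, -5.4]
width: 0.0222
time: 18.15
ee_pos: [0.4763, -0.2581, 0.3261]
eef_rot: [0.167, 0.687, -0.166, 0.687]
ft_force: [0.5, 0.0, -5.6]
width: 0.0217
[ 0.4763 -0.2581  0.3261] [ 0.5   0.02 -5.57]
(array([ 0.4789, -0.2573,  0.1538, -0.4257,  0.    ,  0.    ]), np.float64(1.18), {'side': 57, 'scene': 162})
```

View pics/z16.png

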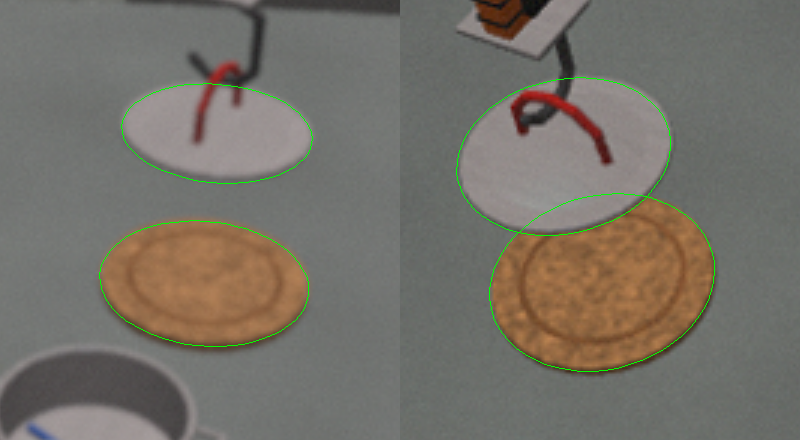

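```bash
python3 -m pendant '[{"translation":[-0.05,0,-0.3],"angular":[0,0,0],"hand":-1},{"translation":[-0.05,-0.05,-0.6],"angular":[0,0,0],"hand":-1},{"translation":[-0.05,0,-0.9],"angular":[0,0,0],"hand":-1},{"translation":[0,0,-0.9],"angular":[0,0,0],"hand":-1},{"translation":[0,0,-0.9],"angular":[0,0,0],"hand":-1},{"translation":[0,0,-0.9],"angular":[0,0,0],"hand":-1},{"translation":[0,0,-0.9],"angular":[0,0,0],"hand":-1},{"translation":[0,0,-0.9],"angular":[0,0,0],"hand":-1},{"translation":[0,0,-0.9],"angular":[0,0,0],"hand":-1},{"translation":[0,0,-0.9],"angular":[0,0,0],"hand":-1},{"translation":[0,0,-0.9],"angular":[0,0,0],"hand":-1},{"translation":[0,0,-0.9],"angular":[0,0,0],"hand":-1},{"translation":[0,0,-0.9],"angular":[0,0,0],"hand":-1},{"translation":[0,0,-0.6],"angular":[0,0,0],"hand":-1},{"translation":[0,0,-0.4],"angular":[0,0,0],"hand":-1},{"translation":[0,0,-0.2],"angular":[0,0,0],"hand":-1},{"translation":[0,0,0],"angular":[0,0,0],"hand":-1},{"translation":[0,0,0],"angular":[0,0,0],"hand":-1}]'
python3 - <<'E'
from loop import *
s=r.read_state();print(s['ee_pos'].round(4),s['ft_force'].round(2))
p=s['ee_pos']
snap('side','d11.png');snap('scene','s11.png')
th=np.linspace(0,2*np.pi,60);o=[]
for n,f in(('side','d11'),('scene','s11')):
    im=cv2.imread(f'pics/{f}.png'); big=cv2.resize(im,None,fx=3,fy=3)
    for C0,rr,z in ((p,.076,p[2]-.177+.0095),((.4745,-.2588),.09,.010)):
        u=proj(n,np.c_[C0[0]+rr*np.cos(th),C0[1]+rr*np.sin(th),0*th+z],CC[n]); cv2.polylines(big,[((u+.5)*3).astype(int)],True,(0,255,0),1)
    c=u.mean(0)*3; o.append(big[max(0,int(c[1])-300):int(c[1])+160,int(c[0])-200:int(c[0])+200][-440:])
cv2.imwrite('pics/z17.png',np.hstack(o))
E
```

```text
time: 20.05
ee_pos: [0.4748, -0.259, 0.2064]
eef_rot: [0.167, 0.687, -0.167, 0.687]
ft_force: [-0.7, -0.2, -4.4]
width: 0.0213
[ 0.4748 -0.259   0.2064] [-0.7  -0.15 -4.39]
```

View pics/z17.png

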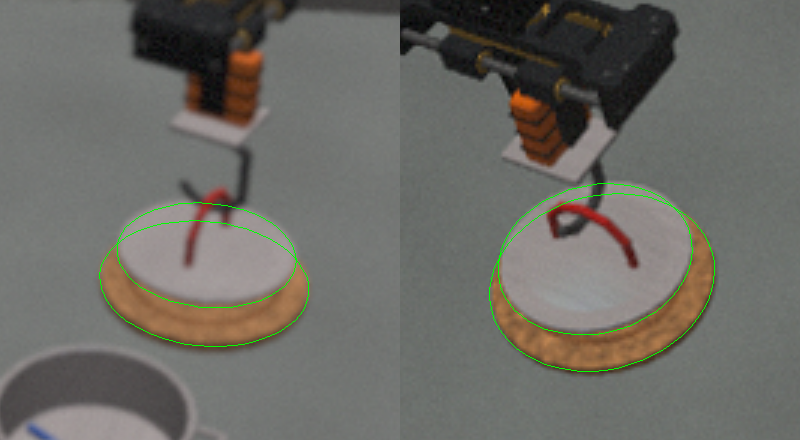

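```bash
python3 -m pendant '[{"translation":[0,0,-0.15],"angular":[0,0,0],"hand":-1},{"translation":[0,0,-0.15],"angular":[0,0,0],"hand":-1},{"translation":[0,0,-0.15],"angular":[0,0,0],"hand":-1},{"translation":[0,0,-0.15],"angular":[0,0,0],"hand":-1},{"translation":[0,0,-0.15],"angular":[0,0,0],"hand":-1},{"translation":[0,0,-0.15],"angular":[0,0,0],"hand":-1},{"translation":[0,0,-0.15],"angular":[0,0,0],"hand":-1},{"translation":[0,0,-0.15],"angular":[0,0,0],"hand":-1},{"translation":[0,0,-0.15],"angular":[0,0,0],"hand":-1},{"translation":[0,0,-0.15],"angular":[0,0,0],"hand":-1},{"translation":[0,0,-0.15],"angular":[0,0,0],"hand":-1},{"translation":[0,0,-0.15],"angular":[0,0,0],"hand":-1},{"translation":[0,0,-0.15],"angular":[0,0,0],"hand":-1},{"translation":[0,0,-0.15],"angular":[0,0,0],"hand":-1},{"translation":[0,0,-0.15],"angular":[0,0,0],"hand":-1},{"translation":[0,0,-0.15],"angular":[0,0,0],"hand":-1},{"translation":[0,0,0],"angular":[0,0,0],"hand":-1},{"translation":[0,0,0],"angular":[0,0,0],"hand":-1},{"translation":[0,0,0],"angular":[0,0,0],"hand":-1}]'
```

```text
time: 22.05
ee_pos: [0.4747, -0.259, 0.1822]
eef_rot: [0.167, 0.687, -0.167, 0.687]
ft_force: [-0.1, -0.3, -1.7]
width: 0.0214
```

```bash
python3 -m pendant '[{"translation":[0,0,-0.3],"angular":[0,0,0],"hand":-1},{"translation":[0,0,-0.3],"angular":[0,0,0],"hand":-1},{"translation":[0,0,-0.3],"angular":[0,0,0],"hand":-1},{"translation":[0,0,-0.3],"angular":[0,0,0],"hand":-1},{"translation":[0,0,-0.3],"angular":[0,0,0],"hand":-1},{"translation":[0,0,0],"angular":[0,0,0],"hand":-1},{"translation":[0,0,0],"angular":[0,0,0],"hand":-1}]'
python3 - <<'E'
from loop import *
s=r.read_state();print(s['ee_pos'].round(4),s['ft_force'].round(2))
p=s['ee_pos']
ims={'side':snap('side','d12.png')[:,:,::-1].copy(),'scene':snap('scene','s12.png')[:,:,::-1].copy()}
print(fitloop(ims,[p[0],p[1],.012,-.477,0,0],(0,1,3)))
o=[]
for n,f in(('side','d12'),('scene','s12')):
    im=cv2.imread(f'pics/{f}.png'); big=cv2.resize(im,None,fx=5,fy=5,interpolation=2)
    c=proj(n,[p[0],p[1],.1],CC[n])[0]*5; o.append(big[int(c[1])-250:int(c[1])+250,int(c[0])-200:int(c[0])+200])
cv2.imwrite('pics/z18.png',np.hstack(o))
E
```

```text
time: 22.75
ee_pos: [0.4746, -0.259, 0.167]
eef_rot: [0.167, 0.687, -0.167, 0.687]
ft_force: [-0.2, 0.2, -1.0]
width: 0.0222
[ 0.4746 -0.259   0.167 ] [-0.23  0.19 -1.05]
(array([ 0.475 , -0.2603,  0.012 , -0.4207,  0.    ,  0.    ]), np.float64(1.161), {'side': 46, 'scene': 118})
```

View pics/z18.png

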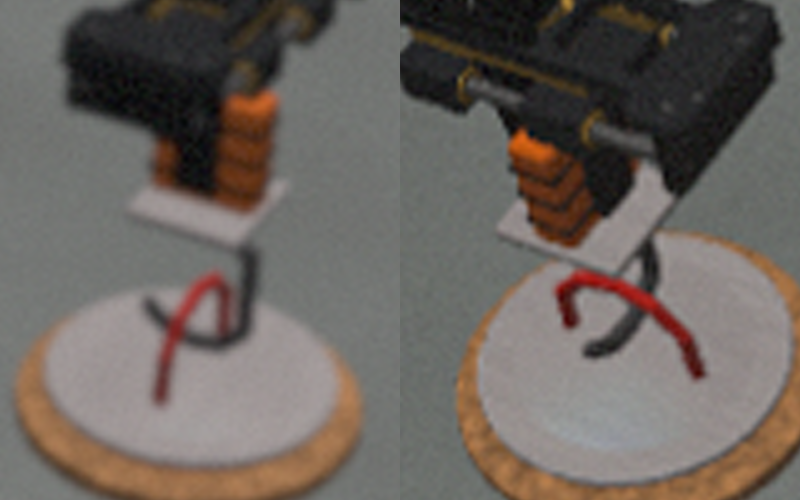

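```bash
python3 -m pendant '[{"translation":[-0.5,0.26,0],"angular":[0,0,0],"hand":-1},{"translation":[-0.98,0.5,0],"angular":[0,0,0],"hand":-1},{"translation":[-0.98,0.5,0],"angular":[0,0,0],"hand":-1},{"translation":[-0.98,0.5,0],"angular":[0,0,0],"hand":-1},{"translation":[-0.98,0.5,0],"angular":[0,0,0],"hand":-1},{"translation":[-0.98,0.5,0],"angular":[0,0,0],"hand":-1},{"translation":[0,0,0],"angular":[0,0,0],"hand":-1},{"translation":[0,0,0],"angular":[0,0,0],"hand":-1}]'
python3 - <<'E'
from loop import *
s=r.read_state();print(s['ee_pos'].round(4),s['ft_force'].round(2))
p=s['ee_pos']
ims={'side':snap('side','d13.png')[:,:,::-1].copy(),'scene':snap('scene','s13.png')[:,:,::-1].copy()}
print(fitloop(ims,[.4748,-.259,.012,-.477,0,0],(0,1,3)))
o=[]
for n,f in(('side','d13'),('scene','s13')):
    im=cv2.imread(f'pics/{f}.png'); big=cv2.resize(im,None,fx=4,fy=4,interpolation=2)
    c=proj(n,[p[0],p[1],.1],CC[n])[0]*4; o.append(big[int(c[1])-250:int(c[1])+250,int(c[0])-200:int(c[0])+200])
cv2.imwrite('pics/z19.png',np.hstack(o))
E
```

```text
time: 23.65
ee_pos: [0.4206, -0.2316, 0.1674]
eef_rot: [0.167, 0.687, -0.167, 0.687]
ft_force: [0.9, -0.6, -1.2]
width: 0.0219
[ 0.4206 -0.2316  0.1674] [ 0.9  -0.58 -1.2 ]
(array([ 0.4734, -0.2607,  0.012 , -0.4778,  0.    ,  0.    ]), np.float64(1.03), {'side': 40, 'scene': 111})
```

View pics/z19.png

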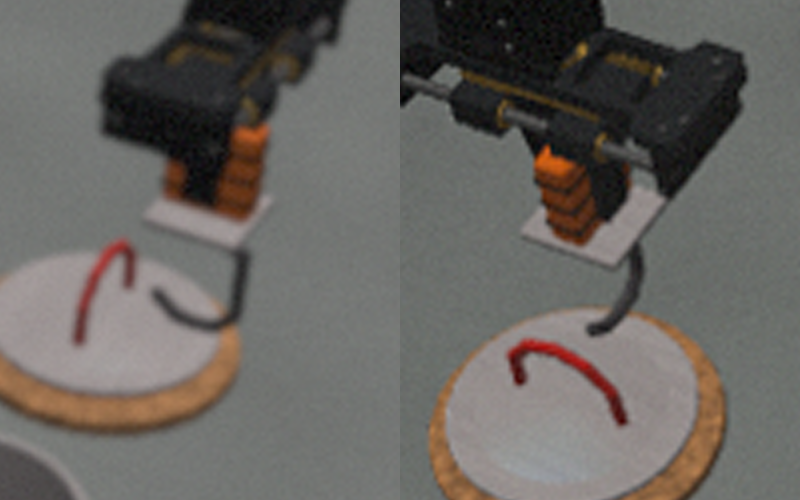

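```bash
python3 -m pendant '[{"translation":[0,0,1.5],"angular":[0,0,0],"hand":-1},{"translation":[0,0,3],"angular":[0,0,0],"hand":-1},{"translation":[0,0,3],"angular":[0,0,0],"hand":-1},{"translation":[0,0,3],"angular":[0,0,0],"hand":-1},{"translation":[0,0,3],"angular":[0,0,0],"hand":-1},{"translation":[0,0,2.4],"angular":[0,0,0],"hand":-1},{"translation":[0,0,0],"angular":[0,0,0],"hand":-1}]'
python3 -m pendant '[{"translation":[0.25,1.57,0],"angular":[0,0,1.34],"hand":-1},{"translation":[0.51,3.14,0],"angular":[0,0,2.68],"hand":-1},{"translation":[0.51,3.14,0],"angular":[0,0,2.68],"hand":-1},{"translation":[0.51,3.14,0],"angular":[0,0,2.68],"hand":-1},{"translation":[0.51,3.14,0],"angular":[0,0,2.68],"hand":-1},{"translation":[0.51,3.14,0],"angular":[0,0,2.68],"hand":-1},{"translation":[0.51,3.14,0],"angular":[0,0,2.68],"hand":-1},{"translation":[0.51,3.14,0],"angular":[0,0,2.68],"hand":-1},{"translation":[0.51,3.14,0],"angular":[0,0,2.68],"hand":-1},{"translation":[0.51,3.14,0],"angular":[0,0,2.68],"hand":-1},{"translation":[0.51,3.14,0],"angular":[0,0,2.68],"hand":-1},{"translation":[0.51,3.14,0],"angular":[0,0,2.68],"hand":-1},{"translation":[0.51,3.14,0],"angular":[0,0,2.68],"hand":-1},{"translation":[0.51,3.14,0],"angular":[0,0,2.68],"hand":-1},{"translation":[0.51,3.14,0],"angular":[0,0,2.68],"hand":-1},{"translation":[0.51,3.14,0],"angular":[0,0,2.68],"hand":-1},{"translation":[0.25,1.57,0],"angular":[0,0,1.34],"hand":-1},{"translation":[0,0,0],"angular":[0,0,0],"hand":-1},{"translation":[0,0,0],"angular":[0,0,0],"hand":-1}]'
python3 - <<'E'
from h import *
s=r.read_state();m=R.from_quat(s['eef_rot']).as_matrix();print(s['ee_pos'].round(4),np.degrees(np.arctan2(-m[0,1],m[1,1])),s['ft_force'].round(2))
snap('side','d14.png');snap('scene','s14.png')
a=cv2.imread('pics/d14.png');b=cv2.imread('pics/s14.png')
cv2.imwrite('pics/z20.png',np.hstack([cv2.resize(a[220:400,310:440],(390,540)),cv2.resize(b[60:240,390:520],(390,540))]))
E
```

```text
time: 24.45
ee_pos: [0.4222, -0.2319, 0.3292]
eef_rot: [0.166, 0.685, -0.167, 0.689]
ft_force: [-0.4, -0.2, -2.0]
width: 0.022
time: 26.35
ee_pos: [0.5007, 0.2723, 0.3254]
eef_rot: [-0.097, 0.701, 0.097, 0.7]
ft_force: [-0.3, -0.6, -1.2]
width: 0.0219
[0.5007 0.2723 0.3254] 15.775051891023898 [-0.33 -0.59 -1.25]
```

View pics/z20.png

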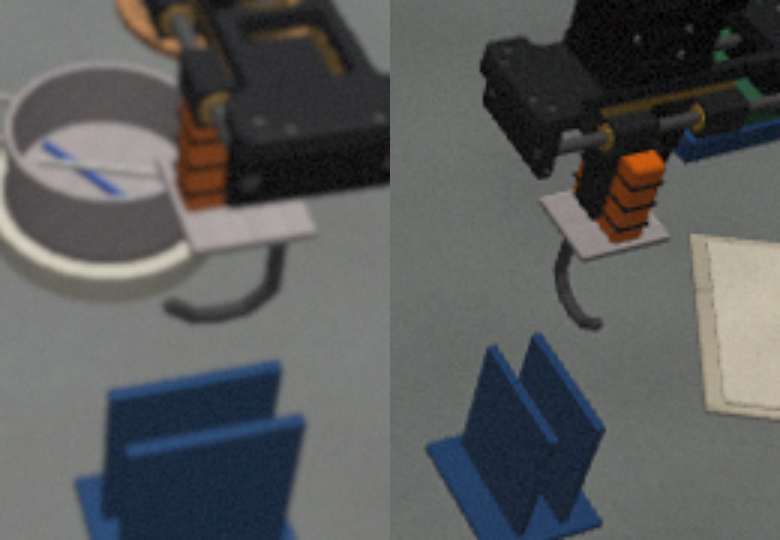

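```bash
python3 -m pendant '[{"translation":[0.1,-0.1,-1],"angular":[0,0,0],"hand":-1},{"translation":[0,0,-2],"angular":[0,0,0],"hand":-1},{"translation":[0,0,-2],"angular":[0,0,0],"hand":-1},{"translation":[0,0,-1],"angular":[0,0,0],"hand":-1},{"translation":[0,0,0],"angular":[0,0,0],"hand":-1},{"translation":[0,0,0],"angular":[0,0,0],"hand":-1}]'
```

```text
time: 27.05
ee_pos: [0.5033, 0.2699, 0.2666]
eef_rot: [-0.096, 0.7, 0.096, 0.701]
ft_force: [1.3, 0.7, -1.0]
width: 0.0218
```

```bash
python3 -m pendant '[{"translation":[-0.05,0.05,-1],"angular":[0,0,0],"hand":-1},{"translation":[0,0,-1.5],"angular":[0,0,0],"hand":-1},{"translation":[0,0,-1.5],"angular":[0,0,0],"hand":-1},{"translation":[0,0,-1.5],"angular":[0,0,0],"hand":-1},{"translation":[0,0,-1.5],"angular":[0,0,0],"hand":-1},{"translation":[0,0,-0.6],"angular":[0,0,0],"hand":-1},{"translation":[0,0,-0.4],"angular":[0,0,0],"hand":-1},{"translation":[0,0,-0.4],"angular":[0,0,0],"hand":-1},{"translation":[0,0,-0.4],"angular":[0,0,0],"hand":-1},{"translation":[0,0,-0.4],"angular":[0,0,0],"hand":-1},{"translation":[0,0,-0.3],"angular":[0,0,0],"hand":-1},{"translation":[0,0,0],"angular":[0,0,0],"hand":-1},{"translation":[0,0,0],"angular":[0,0,0],"hand":-1}]'
python3 - <<'E'
from h import *
s=r.read_state();print(s['ee_pos'].round(4),s['ft_force'].round(2))
snap('side','d15.png');snap('scene','s15.png')
a=cv2.imread('pics/d15.png');b=cv2.imread('pics/s15.png')
cv2.imwrite('pics/z21.png',np.hstack([cv2.resize(a[290:430,310:440],(390,420)),cv2.resize(b[100:240,390:520],(390,420))]))
E
```

```text
time: 28.35
ee_pos: [0.5027, 0.2705, 0.1712]
eef_rot: [-0.096, 0.701, 0.096, 0.701]
ft_force: [-0.0, -0.4, -1.2]
width: 0.022
[0.5027 0.2705 0.1712] [-0.   -0.37 -1.24]
```

View pics/z21.png

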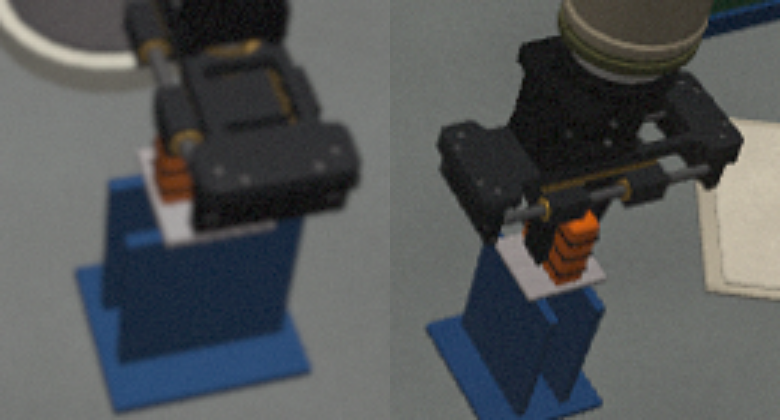

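Aligned in the slot; lower the last 4–5 mm until the guard bears.

```bash
python3 -m pendant '[{"translation":[0,0,-0.15],"angular":[0,0,0],"hand":-1},{"translation":[0,0,-0.15],"angular":[0,0,0],"hand":-1},{"translation":[0,0,-0.1],"angular":[0,0,0],"hand":-1},{"translation":[0,0,0],"angular":[0,0,0],"hand":-1},{"translation":[0,0,0],"angular":[0,0,0],"hand":-1},{"translation":[0,0,0],"angular":[0,0,0],"hand":-1}]'
```

```text
time: 29.05
ee_pos: [0.5026, 0.2705, 0.1671]
eef_rot: [-0.096, 0.701, 0.096, 0.701]
ft_force: [-0.9, -0.3, -1.6]
width: 0.0219
```

```bash
python3 -m pendant '[{"translation":[0,0,-0.05],"angular":[0,0,0],"hand":-1},{"translation":[0,0,-0.05],"angular":[0,0,0],"hand":-1},{"translation":[0,0,0],"angular":[0,0,0],"hand":-1},{"translation":[0,0,0],"angular":[0,0,0],"hand":-1}]'
```

```text
time: 29.45
ee_pos: [0.5027, 0.2706, 0.1666]
eef_rot: [-0.096, 0.7, 0.096, 0.701]
ft_force: [-2.4, -1.8, 5.3]
width: 0.0216
```

```bash
python3 -m pendant '[{"translation":[0,0,0],"angular":[0,0,0],"hand":-0.3},{"translation":[0,0,0],"angular":[0,0,0],"hand":-0.3},{"translation":[0,0,0],"angular":[0,0,0],"hand":-0.1},{"translation":[0,0,0],"angular":[0,0,0],"hand":0.2},{"translation":[0,0,0],"angular":[0,0,0],"hand":0.5},{"translation":[0,0,0],"angular":[0,0,0],"hand":1},{"translation":[0,0,0],"angular":[0,0,0],"hand":1},{"translation":[0,0,0],"angular":[0,0,0],"hand":1},{"translation":[0,0,0],"angular":[0,0,0],"hand":1},{"translation":[0,0,0],"angular":[0,0,0],"hand":1},{"translation":[0,0,0],"angular":[0,0,0],"hand":1}]'
```

```text
time: 30.55
ee_pos: [0.5026, 0.2705, 0.1661]
eef_rot: [-0.096, 0.701, 0.096, 0.701]
ft_force: [0.0, -0.1, -0.8]
width: 0.0857
```

```bash
python3 -m pendant '[{"translation":[0,0,0.5],"angular":[0,0,0],"hand":1},{"translation":[0,0,1],"angular":[0,0,0],"hand":1},{"translation":[0,0,2],"angular":[0,0,0],"hand":1},{"translation":[0,0,3],"angular":[0,0,0],"hand":1},{"translation":[0,0,3],"angular":[0,0,0],"hand":1},{"translation":[0,0,4],"angular":[0,0,0],"hand":1},{"translation":[-1,0,4],"angular":[0,0,0],"hand":1},{"translation":[-2,0,2],"angular":[0,0,0],"hand":1},{"translation":[-2,0,0],"angular":[0,0,0],"hand":1},{"translation":[-2,0,0],"angular":[0,0,0],"hand":1},{"translation":[0,0,0],"angular":[0,0,0],"hand":1},{"translation":[0,0,0],"angular":[0,0,0],"hand":1},{"translation":[0,0,0],"angular":[0,0,0],"hand":1}]'
python3 - <<'E'
from loop import *
s=r.read_state();print(s['ee_pos'].round(4),s['ft_force'].round(2))
ims={'side':snap('side','d16.png')[:,:,::-1].copy(),'scene':snap('scene','s16.png')[:,:,::-1].copy()}
print(fitloop(ims,[.4748,-.259,.012,-.477,0,0],(0,1,3)))
a=cv2.imread('pics/d16.png');b=cv2.imread('pics/s16.png')
cv2.imwrite('pics/z22.png',np.hstack([cv2.resize(a[310:430,320:430],None,fx=3.5,fy=3.5,interpolation=2),cv2.resize(b[140:260,390:500],None,fx=3.5,fy=3.5,interpolation=2)]))
for n in('eggs','jar','candler'):
    p=r.mark_of('scene',n)[:1]; q=r.mark_of('side',n)[:1]; print(n,[x['point'] for x in p],[x['point'] for x in q])
E
```

```text
time: 31.85
ee_pos: [0.4334, 0.2701, 0.3613]
eef_rot: [-0.096, 0.701, 0.096, 0.701]
ft_force: [0.2, 1.4, 0.1]
width: 0.0869
[0.4334 0.2701 0.3613] [0.15 1.41 0.11]
(array([ 0.475 , -0.2603,  0.012 , -0.4206,  0.    ,  0.    ]), np.float64(1.169), {'side': 38, 'scene': 110})
eggs [[332.2, 310.9]] [[275.0, 253.1]]
jar [[304.9, 434.5]] [[374.4, 255.8]]
candler [[320.2, 213.9]] [[220.9, 282.1]]
```

View pics/z22.png

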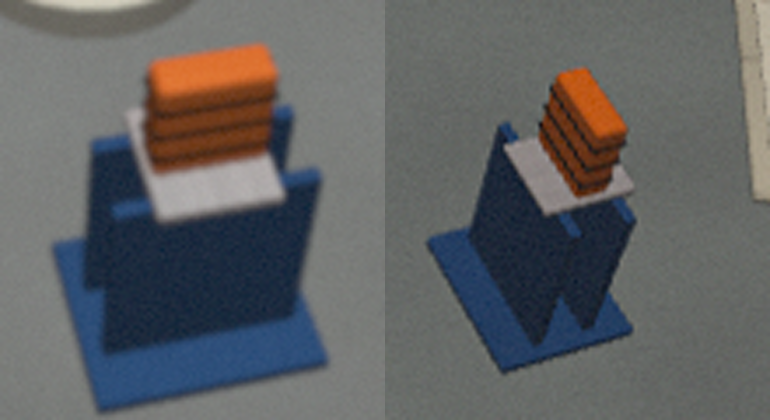

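View pics/s16.png

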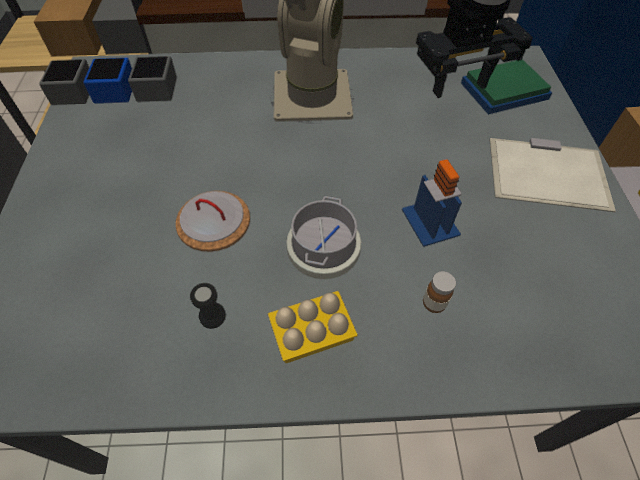

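The lid sits centred and flat on the trivet (scene picture, around row 217, column 212). The lifter is upright with its guard on both plates (around row 188, column 440). The tray, jar and lamp are where they started, and the arm is clear, so I'm handing in.

```bash
python3 -c "
from bench import r
print(r.close_job())"
```

```text
the job is handed in; nothing more can be done
None
```

The job is done and handed in after about 32 s of the 72 s allowed; `r.close_job()` gives no verdict. I took the lifter from its stand, hooked the lid under the middle of its loop and lifted it clear of the pan. I then carried it level to the trivet, set it down gently, unhooked, hung the lifter back handle up and let go.

**Last checks:**
- **Lid:** it measured about 2 mm off the trivet's centre and looked flat in both fixed cameras.
- **Lifter:** its guard rests on both plates, upright and in line with the slot. The plates took its weight when I lowered it, and the fingers were open and clear before I handed in.
- **Bystanders:** the tray, jar and lamp marks moved by at most 3 pixels, about as much as the networks' own noise.

**Disagreements:**
- A tilt fit of the hanging lid gave about 0.15 rad while the hook hid part of the loop. The outline of the lid's rim in both cameras fitted level, so I set that reading aside.
- The lid's turn about the vertical came out at -0.42 rad in the last fit and -0.48 rad in the earlier ones. Its turn is not judged.

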